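# Lay out the drain bars and set the deckle to drain

### The job

Lift the red-tabbed latch bar out of its catch and swing the bar rack's gate wide open, tip each aluminium bar up over the sill and draw it out endwise, and lay every bar squarely across the grey drip tray, rim to rim, sticking out about equally at both sides and at least 5 cm apart centre to centre. Then lay the wooden deckle frame flat on the bars over the middle of the tray, and shut the rack's gate so that its latch bar drops back into the catch. Leave everything else where it stands.

Things in the scene. Friction and masses are not known exactly. Their poses are not given: they have to be found in the camera images.
- rack: Plywood bar rack, fixed. Origin on the table, mid gate end; own +y runs from the gate into the rack, +x hinge side, -x latch side, +z up. Floor top at z 12 mm, y 0 to 325, 200 mm wide inside (x -100 to 100); side and back walls to z 50. Open above for y 10 to 200, roofed behind. Steel posts at x 118 (90 mm high) and x -118 (74 mm high), 16 mm wide, y -18 to 16.
- rack_sill (a point): Middle of the top of the dark sill across the rack's gate end (rack y 0 to 10 mm, z 26): it rises 14 mm above the rack's floor, so a bar must be tipped up to pass. Axes as the rack's.
- rack_roof (a point): Middle of the lower front edge of the rack's roof, at rack y 200, z 44 mm. The roof (top at z 54) covers rack y 200 to 325, so a bar's back end has only 14 mm of play upward until drawn out from under it. Axes as the rack's.
- catch (a point): Top of the steel catch's upright lip (rack x -118, y -31, z 76 mm) on the latch-side post; the latch bar's end drops behind it (on the rack's side). The catch is 16 mm wide; outside the lip a ramp descends to rack y -60, z 55: the bar rides up it (about 4 N) if the gate is pushed shut on its panel between hinge and pivot, clear of the bar; a bar that is pinched must be lifted over the lip. Axes as the rack's.
- gate (a joint): Green gate's angle, rad: 0 shut, to 1.9 swung out. Vertical hinge at rack x 106, y -12 mm. Shut, it is a panel 12 mm thick reaching 206 mm from the hinge to -x, z 32 to 82, mid-plane at y -12; its free end swings out to rack -y, then towards +x. It passes above things lower than 30 mm and stays where left (light friction, under 1 N at the tab).
- latch (a joint): Latch bar's angle, rad: 0 dropped level, grows as its free end is lifted, to 0.6; falls by its own weight (1 N at the tab). Level pivot square to the gate, 85 mm from the hinge, z 66 mm, 11 mm outside the gate's mid-plane. Bar 12 mm high, reaching 155 mm from the pivot over the catch; clears the lip at 0.13, and only then can the gate open. Fingers pushing on the bar itself stop it from rising.
- latch_tab (a point): Grasp point in the red thumb tab standing up from the latch bar, 85 mm along the bar from its pivot and 36 mm above it, 170 mm from the gate's hinge. Tab 18 mm along the gate, 10 mm thick across it; latch down, its top is 18 mm above this point, the gate's top edge 20 mm below. Pinch from above, fingers square to the gate. Axes: x along the bar towards the pivot, y square to the gate, inward, z up.
- gate_hinge (a point): Point on the gate's vertical hinge axis, 60 mm above the table. Axes turn with the gate: x along it from free end to hinge, y square to it (inward when shut), z up.
- tray: Grey plastic drip tray, fixed to the table, 300 mm along its own x and 210 mm along its own y, 40 mm high, walls 8 mm thick, floor 4 mm. Origin at the middle of its underside. Bars lie across it along its y, from one 300 mm rim to the other.
- bar1: Aluminium drain bar, square tube 18 x 18 mm, 280 mm long along its own x, 0.12 kg, black end caps; origin at its very centre (so 9 mm above what it lies on: 49 mm above the table on the tray's rims). It starts on the rack floor, lengthwise, back end under the roof. Two or three of the bars bar1 to bar3 are present.
- bar2: Aluminium drain bar, square tube 18 x 18 mm, 280 mm long along its own x, 0.12 kg, black end caps; origin at its very centre (so 9 mm above what it lies on: 49 mm above the table on the tray's rims). It starts on the rack floor, lengthwise, back end under the roof. Two or three of the bars bar1 to bar3 are present.
- bar3: Aluminium drain bar, square tube 18 x 18 mm, 280 mm long along its own x, 0.12 kg, black end caps; origin at its very centre (so 9 mm above what it lies on: 49 mm above the table on the tray's rims). It starts on the rack floor, lengthwise, back end under the roof. Two or three of the bars bar1 to bar3 are present.
- deckle: Deckle: open wooden frame 180 mm (own x) by 130 mm (own y) outside, 20 mm high, rails 16 mm wide, 0.2 kg; origin at the middle of its underside. It starts flat on the table between rack and tray. Picked up by one rail.
- water_bottle: Bystander: clear plastic bottle, diameter 64 mm, 190 mm high; origin under its middle.
- sieve_hoop: Bystander: green plastic hoop lying flat, outer diameter 170 mm, 16 mm high; origin under its middle.
- pigment_pot_a: Bystander: small white pot with blue cap, diameter 56 mm, 65 mm high; origin under its middle.
- pigment_pot_b: Bystander: small white pot with red cap, diameter 56 mm, 65 mm high; origin under its middle.
- size_jar: Bystander: amber jar standing on the rack's roof, diameter 60 mm, 75 mm high; origin under its middle.
- dish: Bystander: white dish, diameter 130 mm, 30 mm high; origin under its middle.
- vat_brush: Bystander: brush lying on the table, 200 mm long along its own x; origin at its middle.
Mind the look-alikes: they are no part of the job. There is more than one size of the deckle; the one meant has the size given above.

How it is judged:
By the outcome, as a careful person would: the job done as asked, in the order asked, and still so for the second after the job is handed in, with the robot touching nothing.
Of bar1, bar2, bar3 only 2 to 3 are there at a start; the rules pass over those that are not, and their reading is None.
At some moment in a run one of deckle may be knocked a few centimetres aside while the robot is not near it.
Once in a run the grip may slacken for a moment while it holds something.
It also fails if it takes over 210 s, if anything falls off the work surface, if the arm or the gripper's body presses on something with over 40 N, if the wrist force passes 120 N, or if a joint passes its speed limit or range.

### The arm

A 6-joint arm with a two-finger parallel gripper is mounted at the origin on the work surface. World frame = base frame: x ahead of the robot, y to its left, z up, the work surface at z = 0. Lengths are in mm, angles in rad, forces in N, time in s.
With the tool pointing down it reaches from about 400 to 925 mm from the base axis. Payload 12.5 kg.
Tool frame: the origin (TCP) lies midway between the tips of the shut fingers; the grasp point (between the pads) lies 19 mm behind it; x points along the fingers, y is the direction in which the jaws open and shut, and the axes are right-handed (so a half turn about x gives the same grasp; the last joint's range is limited). The gripper opens to 95 mm and grips with 3 to 60 N. Pads are 20 mm wide; open, the fingers measure 119 mm over their backs; the gripper's body (75 mm by 180 mm) begins 59 mm behind the grasp point.
Start: joints at [-1.23, 0.491, 1.559, -0, 1.092, -0.106], TCP at [270.077, -563.657, 179.461] pointing down, gripper open.
Joint ranges: [-3.1, 3.1], [-0.84, 2.19], [0.05, 2.79], [-1.13, 4.28], [0.06, 2.93], [-2.69, 2.69]. Speed limits (rad/s): [2.22, 2.22, 2.79, 3.14, 3.14, 3.14].

### API

Orientations are given as [roll, pitch, yaw] about the fixed x, y, z axes, in that order (R = Rz(yaw) Ry(pitch) Rx(roll)).
In Python, from cell import sensors, read_camera, get_calibration, order gives the robot as it stands. The module is installed in compiled form; this text tells all that it offers.
- The arm moves only by the tool servo_tool, never from a script. Its argument "steps" is text: rows parted by semicolons, each of 7 numbers parted by spaces: the shift along the tool's x, y, z in mm, then the turn, a rotation vector about the tool's x, y, z in rad, then the finger opening in mm, from 0 to 95.1. A call has exactly 8 rows; each row shifts and turns the pose as measured when the row begins, along the tool's axes as they then stand; what a row does not reach is not made up. A row lasts 1/10 s, in which the tool goes at most 50 mm and 8.59 degrees, less where a joint would pass 70% of its speed; a pose out of reach is approached as far as the arm can. A call is refused whole if a number of a shift passes 50 or a number of a turn 0.15, either way. A call with a gripper value outside its range is refused whole. The fingers move at their own pace and stop on an object; the grip force is fixed at half the most. Time passes only in rows, so rows that do not move let the fingers close, or fill a call up. It gives the time, the measured TCP pose, the force and the opening at its end, in the units of the state.
- sensors.state(): the state, without advancing time (a new reading comes with each control period).
- read_camera(name): name is "scene" or "top" or "wrist"; returns (picture, depth): 400x640x3 uint8, blue, green, red; 400x640 float32, mm along the optical axis (not along the pixel's ray), 0 where there is no reading.
- get_calibration(name): a dict with "mtx" (3x3 intrinsics, pixels), "R" (3x3) and "t" (3): a world point X has camera coordinates R X + t. Camera axes: x right, y down, z forward; pixel columns grow to the right and rows downward; lengths in mm; the calibration is good to about 2 mm. A picture is of the moment at which its call begins: read the wrist's pose just before it. get_calibration takes no time and is no camera call; for the wrist camera it gives the pose at the moment of the call.
- order.job_done(): hands the job in, once; it reports no verdict.
The state is a dict: "t": time; "joints": joint angles; "qvel": joint speeds; "tau": joint torques, N m; "eef_pos": TCP position; "tcp_rot": TCP orientation; "ft_force": force on the tool from outside, world axes, zero at the start; "moment": the same for the moment, N m; "opening": opening from 0.0 (shut) to 1.0 (fully open).
Only numpy, scipy, OpenCV 4.12 (cv2) and the standard library are available. Lean on these libraries where they do the work, as an engineer would, in place of code of your own. Each camera call takes 0.05 s, during which the arm holds its last target.

## Working session

There is one attempt and no reset: what is moved stays moved. The work goes in short steps, Python scripts to look and compute and a tool call to move; the robot and the scene stay as the last step left them, time stands still between calls to the robot, and variables do not carry over. Pictures are saved under pics/ and viewed, and the job is handed in when it is done.

Besides the shell and the picture viewer there is one more tool, called after "Request:" as name(argument=value, ...), one argument or row to a line, values as JSON. servo_tool: Moves the arm, as the interface text tells. Its arguments: {"type":"object","properties":{"steps":{"type":"string"}},"required":["steps"]}

```bash
mkdir -p pics; ls
python3 - <<'E'
from cell import sensors, read_camera, get_calibration
import cv2
print(sensors.state())
for n in("scene","top","wrist"):
    p,d=read_camera(n); cv2.imwrite(f"pics/a_{n}.png",p); c=get_calibration(n); print(n,c)
E
```

```text
pics
{'t': 0.0, 'joints': array([-1.22962336e+00,  4.91550339e-01,  1.55943814e+00,  8.20116913e-06,
        1.09171956e+00, -1.05616015e-01]), 'qvel': array([ 1.42998035e-03, -1.12954623e-05,  8.25037889e-04,  1.08504178e-03,
        4.27618966e-04, -2.54023356e-04]), 'tau': array([-1.29781853e-03, -6.12647295e+01, -2.58179283e+01,  6.92218076e-02,
        4.82697668e-02, -1.38591836e-04]), 'eef_pos': array([ 269.96334547, -563.37512132,  178.87139995]), 'tcp_rot': array([-1.68293345,  1.56968092,  1.9054444 ]), 'ft_force': array([-0.1086402 ,  0.75029486,  0.09027384]), 'moment': array([ 0.02559181, -0.02005069, -0.0036021 ]), 'opening': 0.99927197215328}
scene {'mtx': array([[428.10501511,   0.        , 317.05276363],
       [  0.        , 428.10501511, 200.23311838],
       [  0.        ,   0.        ,   1.        ]]), 'R': array([[-0.83631178,  0.54807847,  0.01387793],
       [ 0.36830147,  0.58038113, -0.72630005],
       [-0.40612391, -0.60230203, -0.68723769]]), 't': array([ 451.65708022, -100.89205116, 1685.40685628])}
top {'mtx': array([[448.12537716,   0.        , 319.42551356],
       [  0.        , 448.12537716, 197.26313143],
       [  0.        ,   0.        ,   1.        ]]), 'R': array([[ 0.02304914, -0.99954878,  0.01926064],
       [-0.99874324, -0.02387966, -0.04406469],
       [ 0.04450475, -0.01822078, -0.998843  ]]), 't': array([ -72.26236988,  526.45868699, 1512.61422531])}
wrist {'mtx': array([[332.36100099,   0.        , 317.41519575],
       [  0.        , 332.36100099, 199.20503079],
       [  0.        ,   0.        ,   1.        ]]), 'R': array([[ 4.32104152e-01, -9.01823531e-01, -5.65900760e-04],
       [-8.72002110e-01, -4.17975241e-01,  2.54772482e-01],
       [-2.29996352e-01, -1.09594781e-01, -9.67000859e-01]]), 't': array([-623.66988127,  -28.29199902,  390.22485497])}
```

View pics/a_top.png

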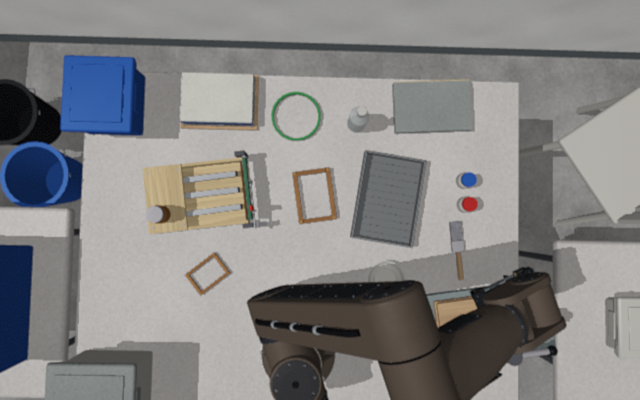

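View pics/a_scene.png

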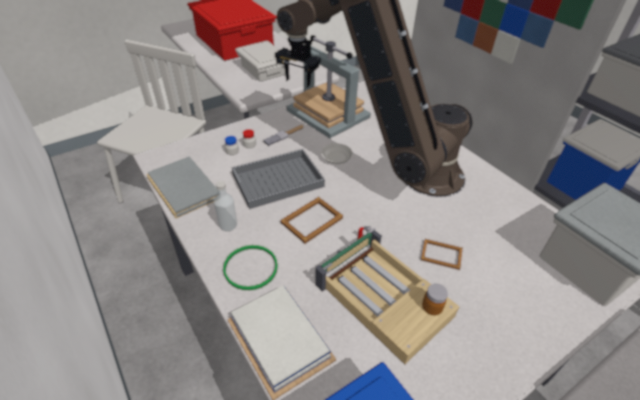

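View pics/a_wrist.png

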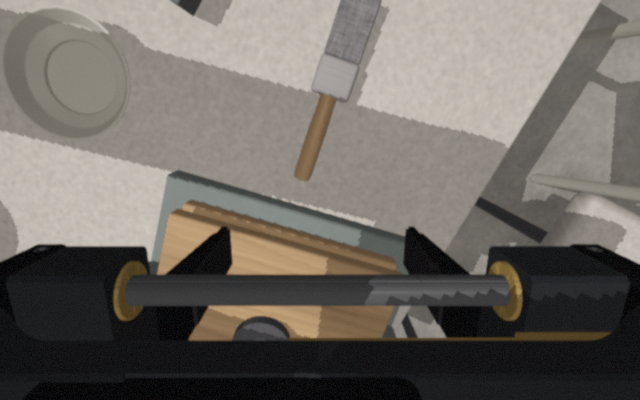

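```bash
cat > h.py <<'E'
import numpy as np, cv2
from cell import sensors, read_camera, get_calibration
from scipy.spatial.transform import Rotation as Ro
def ray(c,uv,z):
    """pixels -> world points on plane z"""
    uv=np.atleast_2d(np.asarray(uv,float)); K=c["mtx"];R=c["R"];t=c["t"]
    d=(np.linalg.inv(K)@np.c_[uv,np.ones(len(uv))].T).T@R; o=-R.T@t
    return o+d*((z-o[2])/d[:,2])[:,None]
def proj(c,X):
    X=np.atleast_2d(X); q=X@c["R"].T+c["t"]; q=q@c["mtx"].T; return q[:,:2]/q[:,2:]
def cloud(c,d):
    v,u=np.indices(d.shape); K=c["mtx"]
    q=np.stack([(u-K[0,2])/K[0,0]*d,(v-K[1,2])/K[1,1]*d,d],-1)
    return (q-c["t"])@c["R"]
def crop(p,x0,y0,x1,y1,s,name):
    cv2.imwrite("pics/"+name+".png",cv2.resize(p[y0:y1,x0:x1],None,fx=s,fy=s,interpolation=cv2.INTER_CUBIC))
E
python3 - <<'E'
from h import *
p=cv2.imread("pics/a_top.png"); crop(p,140,140,300,260,5,"b_rack"); crop(p,280,130,440,250,5,"b_tray")
p,d=read_camera("top"); c=get_calibration("top"); np.save("/tmp/dtop.npy",d)
X=cloud(c,d)
for uv in [(100,300),(270,170),(380,200),(215,180),(165,190),(315,173),(207,258)]: print(uv,X[uv[1],uv[0]].round(0))
E
```

```text
(100, 300) [166. 667.   8.]
(270, 170) [618. 112.  -1.]
(380, 200) [ 524. -268.    4.]
(215, 180) [578. 295.  15.]
(165, 190) [538. 450.  51.]
(315, 173) [610. -43.  16.]
(207, 258) [315. 313.  15.]
```

View pics/b_rack.png

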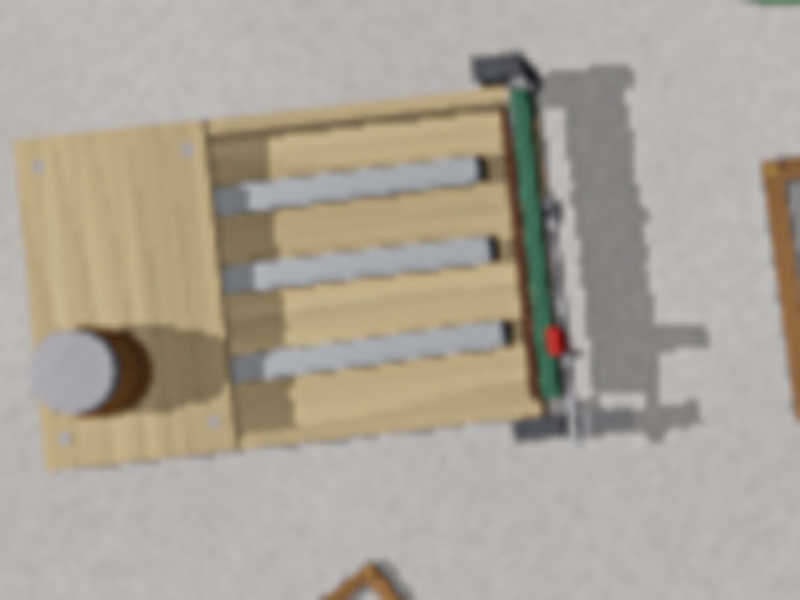

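View pics/b_tray.png

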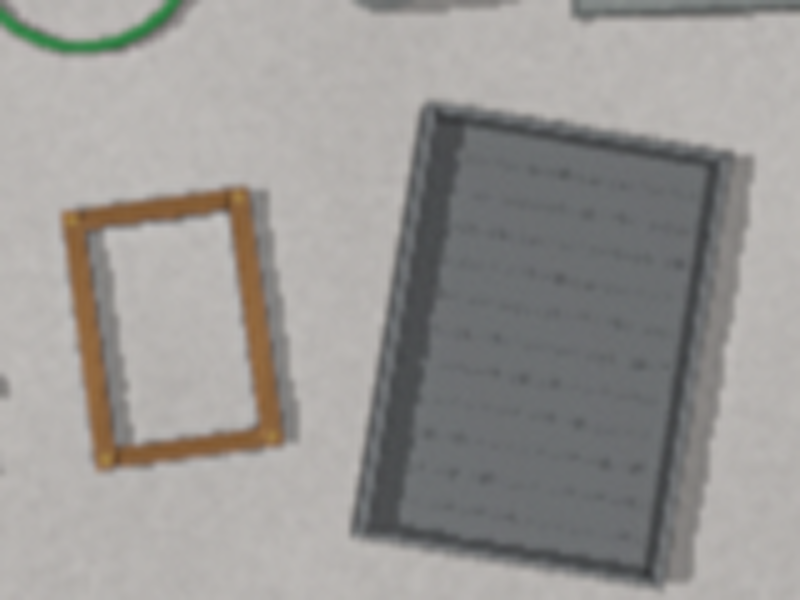

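Run:
```python
from h import *
c=get_calibration("top")
def pts(l,off,z): return ray(c,np.array(l)/5+off,z)
def rep(n,P):
    print(n,P[:,:2].round(1).tolist(), "mid",P.mean(0)[:2].round(1),"sides",[np.linalg.norm(P[i]-P[(i+1)%len(P)]).round(1) for i in range(len(P))],
     "ang",[np.arctan2(*(P[(i+1)%len(P)]-P[i])[[1,0]]).round(3) for i in range(len(P))])
rep("roof",pts([(15,140),(205,122),(237,447),(48,470)],(140,140),54))
rep("deckle",pts([(62,212),(240,187),(285,442),(103,468)],(280,130),20))
rep("tray",pts([(425,102),(735,155),(660,588),(352,535)],(280,130),40))
for i,l in enumerate([[(216,200),(487,168)],[(224,278),(498,247)],[(233,367),(511,333)]]): rep("bar%d"%i,pts(l,(140,140),30))
rep("tabtop",pts([(555,330)],(140,140),120))
rep("gate",pts([(520,88),(550,398)],(140,140),82))
rep("sill",pts([(512,250)],(140,140),26))
```

```text
roof [[608.7, 524.2], [623.8, 400.2], [410.3, 371.5], [392.5, 494.0]] mid [508.8 447.5] sides [np.float64(124.9), np.float64(215.4), np.float64(123.8), np.float64(218.3)] ang [np.float64(-1.45), np.float64(-3.008), np.float64(1.715), np.float64(0.139)]
deckle [[609.8, 33.8], [629.9, -86.5], [457.6, -120.8], [437.2, 1.7]] mid [533.6 -42.9] sides [np.float64(122.0), np.float64(175.7), np.float64(124.2), np.float64(175.6)] ang [np.float64(-1.406), np.float64(-2.945), np.float64(1.735), np.float64(0.184)]
tray [[688.2, -209.0], [657.7, -418.9], [366.0, -372.2], [396.7, -165.6]] mid [ 527.2 -291.4] sides [np.float64(212.1), np.float64(295.4), np.float64(208.8), np.float64(294.6)] ang [np.float64(-1.715), np.float64(2.983), np.float64(1.423), np.float64(-0.148)]
bar0 [[574.2, 398.0], [600.2, 217.8]] mid [587.2 307.9] sides [np.float64(182.1), np.float64(182.1)] ang [np.float64(-1.427), np.float64(1.714)]
bar1 [[522.0, 390.8], [547.2, 208.8]] mid [534.6 299.8] sides [np.float64(183.7), np.float64(183.7)] ang [np.float64(-1.433), np.float64(1.708)]
bar2 [[462.7, 382.7], [489.7, 198.3]] mid [476.2 290.5] sides [np.float64(186.3), np.float64(186.3)] ang [np.float64(-1.425), np.float64(1.716)]
tabtop [[490.5, 157.0]] mid [490.5 157. ] sides [np.float64(0.0)] ang [np.float64(0.0)]
gate [[648.0, 189.4], [447.3, 164.0]] mid [547.7 176.7] sides [np.float64(202.3), np.float64(202.3)] ang [np.float64(-3.015), np.float64(0.126)]
sill [[545.7, 200.0]] mid [545.7 200. ] sides [np.float64(0.0)] ang [np.float64(0.0)]
```

```bash
cat >> h.py <<'E'
def yaw_of(R): # jaw (tool y) heading in world
    return np.arctan2(R[1,1],R[0,1])
def pose():
    s=sensors.state(); R=Ro.from_euler("xyz",s["tcp_rot"]).as_matrix(); return s,np.array(s["eef_pos"]),R
def target_R(jaw,tilt=0):
    """tool x down, tool y heading jaw; then tilt about tool y"""
    x=np.array([0,0,-1.]); y=np.array([np.cos(jaw),np.sin(jaw),0]); z=np.cross(x,y)
    return np.c_[x,y,z]@Ro.from_rotvec([0,tilt,0]).as_matrix()
def plan(P,jaw,tilt=0,show=True):
    s,p,R=pose(); Rt=target_R(jaw,tilt)
    rv=Ro.from_matrix(R.T@Rt).as_rotvec(); sh=R.T@(np.array(P,float)-p)
    print("pos",p.round(1),"jaw",yaw_of(R).round(3),"xaxis",R[:,0].round(3),"op",round(s["opening"]*95.1,1),"F",np.round(s["ft_force"],1),"t",round(s["t"],1),"j",np.round(s["joints"],2))
    print("  -> shift(now axes)",sh.round(1),"shift(target axes)",(Rt.T@(np.array(P,float)-p)).round(1),"rotvec",rv.round(3))
O=np.array([544.3,187.7]);RY=0.137
def rack(x,y,z=0):
    c,s=np.cos(RY),np.sin(RY); return np.array([O[0]+c*x-s*y,O[1]+s*x+c*y,z])
E
python3 - <<'E'
from h import *
c=get_calibration("top")
for n,uv,z in [("hoop",(297,116),8),("bottle",(361,112),190),("dish",(386,272),20),("potb",(470,204),65),("brush",(458,250),10),("pot a",(470,180),65)]: print(n,ray(c,[uv],z).round(0))
s,p,R=pose(); print(R.round(3),yaw_of(R))
print("tab",rack(-64,-23,102))
plan([500,140,300],1.57+.137)
E
```

```text
hoop [[806.  24.   8.]]
bottle [[ 782. -177.  190.]]
dish [[ 281. -290.   20.]]
potb [[ 515. -557.   65.]]
brush [[ 359. -537.   10.]]
pot a [[ 595. -556.   65.]]
[[-0.     0.432 -0.902]
 [ 0.001 -0.902 -0.432]
 [-1.    -0.001 -0.   ]] -1.1239772392305725
tab [484.04082158 156.17490815 102.        ]
pos [ 270.  -563.5  179.1] jaw -1.124 xaxis [-0.     0.001 -1.   ] op 94.7 F [0.1 0.1 0.6] t 0.2 j [-1.23  0.49  1.56  0.    1.09 -0.11]
  -> shift(now axes) [-120.5 -535.1 -511.4] shift(target axes) [-120.9  665.8  323.4] rotvec [-2.831e+00 -1.000e-03  0.000e+00]
```

Request:
servo_tool(
  steps="-48 0 0 0 0 0 60; -48 0 0 0 0 0 60; -40 -10 -16 0 0 0 60; 0 -26 -42 0 0 0 60; 0 -26 -42 0 0 0 60; 0 -26 -42 0 0 0 60; 0 -26 -42 0 0 0 60; 0 -26 -42 0 0 0 60",
)

```text
t: 1.0
eef_pos: [413.6, -338.1, 319.0]
tcp_rot: [-1.857, 1.566, 1.722]
ft_force: [0.2, -0.3, 0.0]
opening: 0.631
```

```bash
python3 -c "
from h import *
plan([500,100,320],-1.434)"
```

```text
pos [ 413.6 -338.1  319. ] jaw -1.133 xaxis [-0.001  0.004 -1.   ] op 60.0 F [ 0.2 -0.3  0. ] t 1.0 j [-0.81  0.24  1.57  0.    1.33  0.32]
  -> shift(now axes) [   0.8 -360.1 -264. ] shift(target axes) [  -1.  -422.2 -145.3] rotvec [ 0.301 -0.001  0.004]
```

Request:
servo_tool(
  steps="0 -39 -27 0.08 0 0 60; 0 -41 -24 0.08 0 0 60; 0 -43 -21 0.08 0 0 60; 0 -45 -18 0.07 0 0 60; 0 -46 -16 0 0 0 60; 0 -46 -16 0 0 0 60; 0 -46 -16 0 0 0 60; 0 -46 -16 0 0 0 60",
)

```text
t: 1.8
eef_pos: [490.1, 53.1, 320.6]
tcp_rot: [-1.776, 1.566, 1.479]
ft_force: [1.0, -0.8, -0.1]
opening: 0.632
```

```bash
python3 -c "
from h import *
plan([500,100,320],-1.434)
p,d=read_camera('wrist');c=get_calibration('wrist');cv2.imwrite('pics/c_w.png',p)
print(-c['R'].T@c['t'])
p,d=read_camera('top');cv2.imwrite('pics/c_t.png',p)
"
```

```text
pos [490.1  53.1 320.6] jaw -1.457 xaxis [ 0.     0.005 -1.   ] op 60.1 F [ 1.  -0.8 -0.1] t 1.8 j [-0.03  0.17  1.66  0.    1.31  1.43]
  -> shift(now axes) [  0.8 -45.5 -15.1] shift(target axes) [  0.6 -45.1 -16.2] rotvec [-0.023 -0.001  0.005]
[561.75979585  66.93798495 525.74860554]
```

View pics/c_w.png

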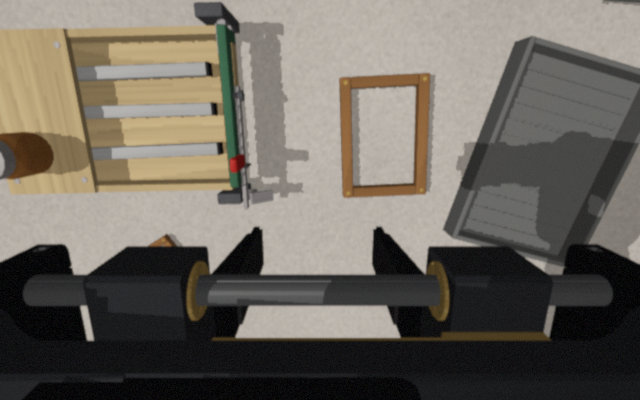

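```bash
python3 -c "
from h import *
p=cv2.imread('pics/c_w.png'); crop(p,40,0,260,215,3.6,'c_r'); crop(p,320,20,640,270,2.5,'c_d')"
```

```text
(no output)
```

View pics/c_r.png

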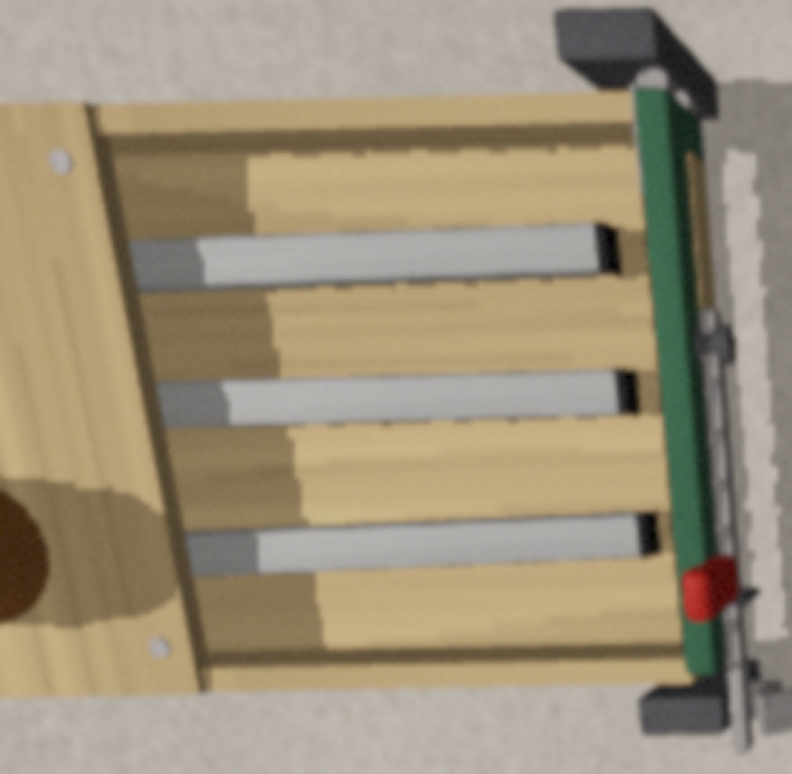

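View pics/c_d.png

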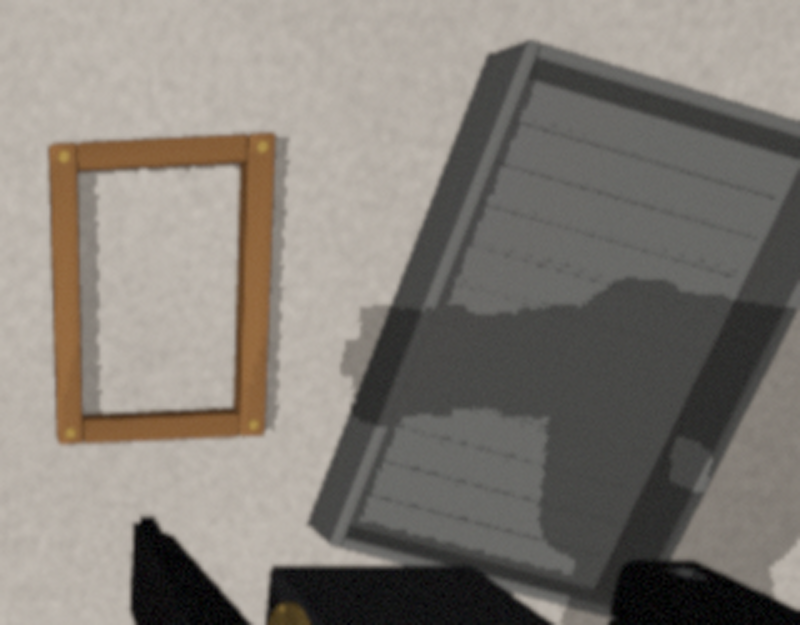

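Run:
```python
from h import *
# pose is unchanged since the picture
c=get_calibration("wrist")
f=lambda l,z: ray(c,np.array(l)/3.6+(40,0),z)
def inv(P):
    cc,s=np.cos(RY),np.sin(RY); d=P[:,:2]-O; return np.c_[cc*d[:,0]+s*d[:,1],-s*d[:,0]+cc*d[:,1]]
for n,l,z in [("gate top mid",[(652,95),(702,665)],82),("rooffront z54",[(85,104),(203,690)],54),("tab inner edge top",[(685,615),(683,572)],120),
 ("tab topface mid",[(698,595)],120),("posts hinge",[(557,12),(655,10)],90),("post latch",[(642,735),(727,733)],74),
 ("bars ends top",[(598,250),(618,392),(640,534)],30),("bars back",[(135,266),(162,403),(188,553)],30),("latchbar end",[(741,745)],72)]:
    P=f(l,z); print(n,P[:,:2].round(1).tolist(),"rack",inv(P).round(1).tolist(),"ang",np.arctan2(*(P[0]-P[-1])[[1,0]]).round(3))
g=lambda l,z: ray(c,np.array(l)/2.5+(320,20),z)
for n,l,z in [("deckle",[(50,146),(274,133),(264,432),(58,442)],20),("tray",[(531,42),(338,545)],40),("tray base",[(310,525)],0)]:
    P=g(l,z); print(n,P[:,:2].round(1).tolist(),P.mean(0).round(1),[np.linalg.norm(P[i]-P[i-1]).round(1) for i in range(len(P))],[np.arctan2(*(P[i]-P[i-1])[[1,0]]).round(3) for i in range(len(P))])
```

```text
gate top mid [[647.0, 195.0], [452.2, 167.1]] rack [[102.7, -6.8], [-94.1, -7.9]] ang 0.142
rooffront z54 [[625.3, 406.4], [410.4, 374.7]] rack [[110.1, 205.6], [-107.1, 203.5]] ang 0.147
tab inner edge top [[478.4, 165.1], [493.1, 166.5]] rack [[-68.4, -13.4], [-53.6, -14.0]] ang -3.043
tab topface mid [[485.8, 161.0]] rack [[-61.6, -18.5]] ang 0.0
posts hinge [[666.5, 224.6], [670.8, 192.8]] rack [[126.1, 19.9], [126.0, -12.2]] ang 1.707
post latch [[419.3, 190.7], [424.1, 157.6]] rack [[-123.4, 20.1], [-123.2, -13.4]] ang 1.716
bars ends top [[599.6, 228.7], [547.1, 218.9], [491.5, 207.7]] rack [[60.4, 33.1], [7.0, 30.5], [-49.6, 27.0]] ang 0.192
bars back [[572.2, 408.6], [520.9, 401.1], [461.1, 393.8]] rack [[57.8, 215.0], [6.0, 214.6], [-54.2, 215.5]] ang 0.133
latchbar end [[419.3, 152.2]] rack [[-128.7, -18.0]] ang 0.0
deckle [[611.1, 40.5], [633.3, -85.5], [459.9, -115.2], [438.0, 11.6]] [535.6 -37.2  20. ] [np.float64(175.5), np.float64(127.9), np.float64(175.9), np.float64(128.7)] [np.float64(0.165), np.float64(-1.397), np.float64(-2.972), np.float64(1.742)]
tray [[691.5, -206.2], [398.4, -168.3]] [ 545.  -187.2   40. ] [np.float64(295.5), np.float64(295.5)] [np.float64(-0.129), np.float64(3.013)]
tray base [[396.7, -165.7]] [ 396.7 -165.7    0. ] [np.float64(0.0)] [np.float64(0.0)]
```

```bash
sed -i 's/^O=.*/O=np.array([545.,190.]);RY=0.142/' h.py; python3 -c "
from h import *
plan([485,159,150],-1.429)"
```

```text
pos [490.4  55.8 320.2] jaw -1.451 xaxis [-0.     0.006 -1.   ] op 60.1 F [-0.9  0.2 -0.2] t 1.9 j [-0.02  0.18  1.65  0.01  1.31  1.43]
  -> shift(now axes) [ 170.8 -102.2   -6.8] shift(target axes) [ 170.2 -102.9   -9.2] rotvec [-0.022 -0.001  0.006]
```

Request:
servo_tool(
  steps="20 -40 -3 -0.02 0 0.006 60; 30 -32 -3 0 0 0 60; 38 -25 -2 0 0 0 60; 40 0 0 0 0 0 60; 35 0 0 0 0 0 60; 0 0 0 0 0 0 60; 0 0 0 0 0 0 60; 0 0 0 0 0 0 60",
)

```text
t: 2.7
eef_pos: [487.3, 154.8, 155.1]
tcp_rot: [2.771, 1.565, -0.229]
ft_force: [0.0, -0.6, -0.1]
opening: 0.631
```

```bash
python3 -c "
from h import *
plan([485,159,150],-1.429)
p,d=read_camera('wrist');c=get_calibration('wrist');cv2.imwrite('pics/d_w.png',p)
s,P,R=pose()
for k in (-10,0,19): print(proj(c,P-R[:,0]*k))
for q in ([485,159,120],[485,159,82]): print(proj(c,np.array(q,float)))
"
```

```text
pos [487.3 154.8 155.1] jaw -1.43 xaxis [ 0.006 -0.001 -1.   ] op 60.0 F [ 0.  -0.6 -0.1] t 2.7 j [ 0.18  0.36  1.87 -0.    0.91  1.61]
  -> shift(now axes) [ 5.1 -4.5  1.7] shift(target axes) [ 5.1 -4.5  1.7] rotvec [-0.001 -0.005 -0.002]
[[319.07591638 220.52287301]]
[[319.15261173 225.38196342]]
[[319.31893802 235.91968705]]
[[312.92650476 212.62507702]]
[[313.4046479  200.02147519]]
```

View pics/d_w.png

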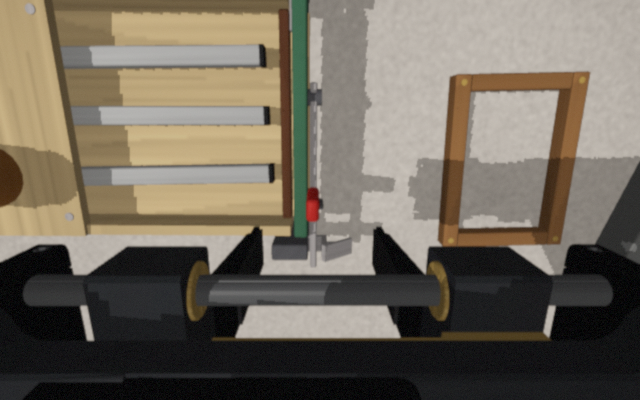

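Run:
```python
from h import *
p=cv2.imread('pics/d_w.png'); crop(p,260,170,360,270,6,'d_c')
c=get_calibration('wrist')
print(ray(c,[(313,205),(313,221),(313,213)],120).round(1))
```

```text
[[490.9 159.8 120. ]
 [478.4 158.  120. ]
 [484.7 158.9 120. ]]
```

View pics/d_c.png

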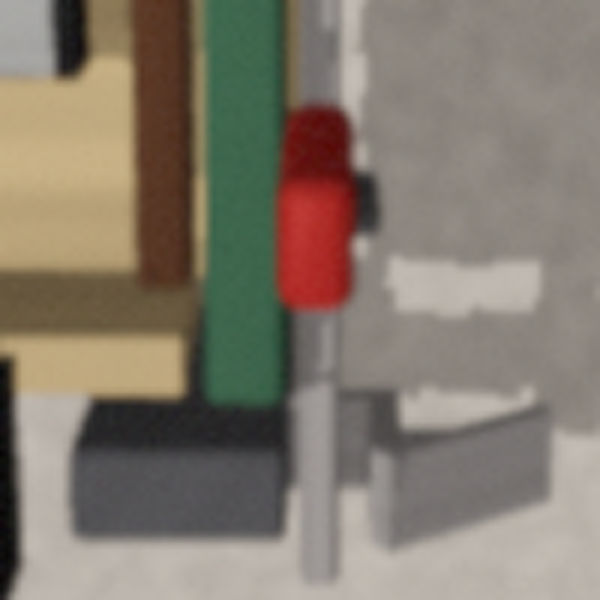

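Request:
servo_tool(
  steps="0 -4.5 0 0 -0.005 -0.002 50; 20 0 0 0 0 0 50; 25 0 0 0 0 0 50; 20 0 0 0 0 0 50; 5 0 0 0 0 0 50; 0 0 0 0 0 0 50; 0 0 0 0 0 0 0; 0 0 0 0 0 0 0",
)

```text
t: 3.55
eef_pos: [493.0, 160.9, 93.3]
tcp_rot: [-3.057, 1.553, 0.225]
ft_force: [-0.5, -0.5, 1.1]
opening: 0.412
```

Run:
```python
from h import *
plan([486.7,159.2,87],-1.429)
p,d=read_camera('wrist');crop(p,220,140,420,290,4,'e_c')
```

```text
pos [493.  160.9  93.3] jaw -1.431 xaxis [ 0.017  0.004 -1.   ] op 39.2 F [-0.5 -0.5  1.1] t 3.5 j [0.19 0.45 1.92 0.   0.75 1.62]
  -> shift(now axes) [6.2 0.9 6.6] shift(target axes) [6.3 0.8 6.5] rotvec [-0.002 -0.017  0.001]
```

View pics/e_c.png

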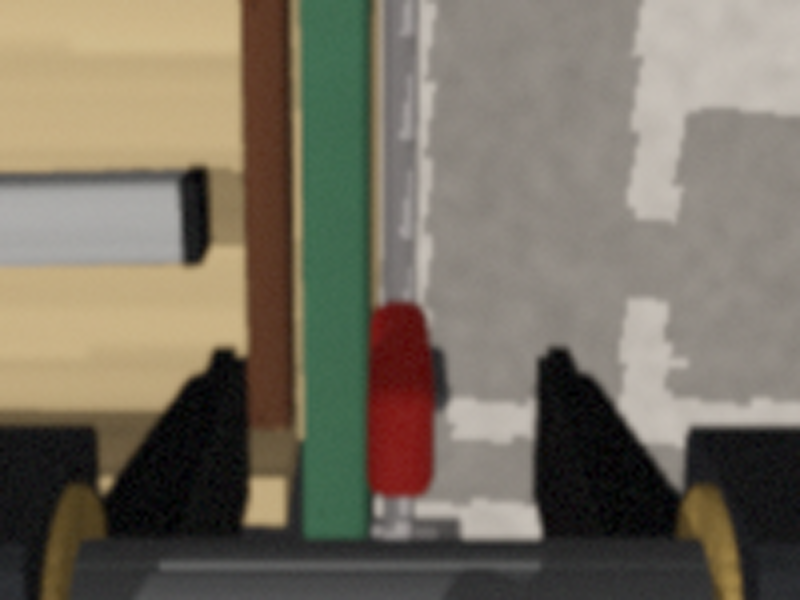

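Request:
servo_tool(
  steps="4 1 6 0 -0.017 0 40; 2 0 0 0 0 0 40; 0 0 0 0 0 0 0; 0 0 0 0 0 0 0; 0 0 0 0 0 0 0; 0 0 0 0 0 0 0; 0 0 0 0 0 0 0; 0 0 0 0 0 0 0",
)

```text
t: 4.4
eef_pos: [487.3, 159.1, 88.0]
tcp_rot: [-2.178, 1.569, 1.104]
ft_force: [-0.7, -0.4, 0.3]
opening: 0.015
```

Run:
```python
from h import *
plan([486.7,159.2,87],-1.429)
```

```text
pos [487.3 159.1  88. ] jaw -1.431 xaxis [ 0.001  0.002 -1.   ] op 1.5 F [-0.7 -0.4  0.3] t 4.4 j [0.19 0.45 1.93 0.   0.75 1.62]
  -> shift(now axes) [ 1.  -0.2  0.6] shift(target axes) [ 1.  -0.2  0.6] rotvec [-0.002 -0.001  0.002]
```

Run:
```python
from h import *
p,d=read_camera('wrist');crop(p,220,140,420,290,4,'f_c')
plan([486.7,159.2,87],-1.429)
p,d=read_camera('scene');crop(p,310,210,410,290,7,'f_s')
```

```text
pos [487.3 159.1  88. ] jaw -1.431 xaxis [ 0.001  0.002 -1.   ] op 0.9 F [-0.1  0.3 -0.1] t 4.5 j [0.19 0.45 1.93 0.   0.75 1.62]
  -> shift(now axes) [ 1.  -0.2  0.5] shift(target axes) [ 1.  -0.2  0.5] rotvec [-0.002 -0.001  0.002]
```

View pics/f_c.png

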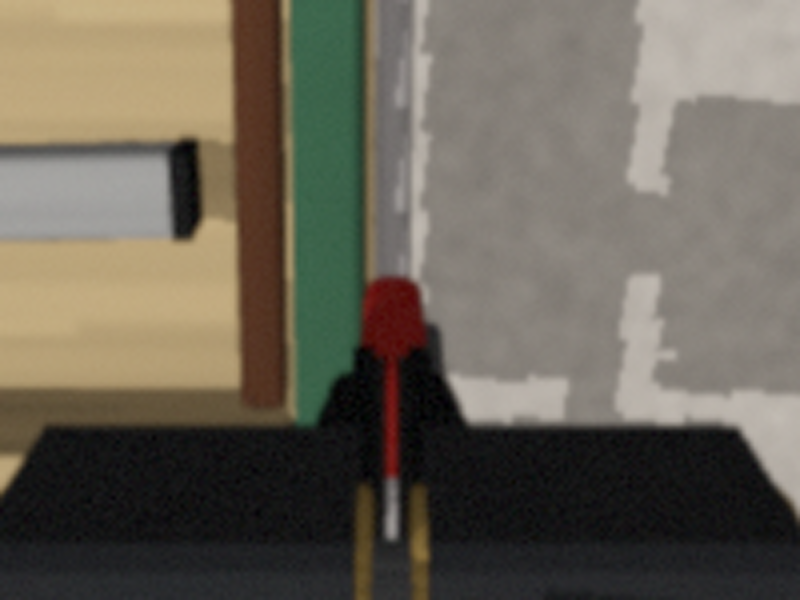

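View pics/f_s.png

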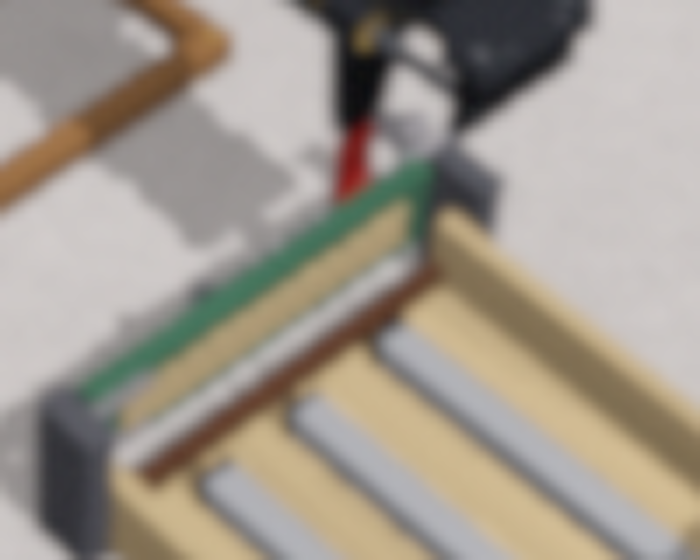

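Run:
```python
from h import *
p,d=read_camera('wrist');c=get_calibration('wrist');X=cloud(c,d)
for u in (312,318,324):
  for v in range(208,270,4): print(u,v,X[v,u].round(0),p[v,u])
```

```text
312 208 [491. 165.  61.] [ 83 112 127]
312 212 [493. 165.  80.] [ 23  28 101]
312 216 [493. 165.  88.] [ 23  24 106]
312 220 [493. 164.  97.] [ 5 12 82]
312 224 [493. 164. 105.] [14 12 80]
312 228 [498. 165. 125.] [6 2 6]
312 232 [498. 164. 132.] [10  4  7]
312 236 [498. 164. 137.] [13 11  9]
312 240 [498. 164. 143.] [11 13 11]
312 244 [498. 164. 148.] [14 13  8]
312 248 [498. 164. 153.] [11 12 10]
312 252 [498. 164. 157.] [13 16 17]
312 256 [498. 164. 161.] [6 6 6]
312 260 [498. 164. 166.] [15 21 25]
312 264 [520. 166. 215.] [33 61 75]
312 268 [520. 166. 217.] [33 65 78]
318 208 [494. 161.  71.] [ 92  92 107]
318 212 [494. 161.  82.] [14 12 86]
318 216 [494. 161.  91.] [19 21 85]
318 220 [495. 161. 100.] [10 17 84]
318 224 [494. 161. 106.] [15 18 85]
318 228 [495. 161. 114.] [13 14 75]
318 232 [497. 161. 128.] [11 13 50]
318 236 [497. 161. 133.] [15 16 58]
318 240 [497. 161. 138.] [21 23 63]
318 244 [497. 161. 145.] [18 18 60]
318 248 [497. 161. 149.] [16 17 62]
318 252 [497. 161. 154.] [20 19 62]
318 256 [498. 161. 159.] [16 17 60]
318 260 [497. 161. 161.] [50 51 59]
318 264 [495. 161. 161.] [56 57 60]
318 268 [493. 161. 162.] [72 74 76]
324 208 [474. 152.  -0.] [152 160 168]
324 212 [494. 157.  79.] [ 61  67 102]
324 216 [494. 157.  89.] [28 29 85]
324 220 [494. 157.  97.] [20 20 83]
324 224 [494. 157. 105.] [10 14 79]
324 228 [500. 158. 127.] [10 13 13]
324 232 [499. 158. 131.] [ 7 12  9]
324 236 [499. 158. 138.] [11 11 12]
324 240 [499. 159. 143.] [ 7 12  8]
324 244 [499. 159. 148.] [14 10 13]
324 248 [522. 163. 208.] [24 19 20]
324 252 [522. 163. 210.] [22 20 20]
324 256 [522. 163. 212.] [18 17 19]
324 260 [521. 163. 213.] [26 25 29]
324 264 [520. 163. 214.] [32 50 63]
324 268 [521. 163. 217.] [31 53 66]
```

Run:
```python
from h import *
c=get_calibration("top"); d=np.load("/tmp/dtop.npy"); X=cloud(c,d); p=cv2.imread("pics/a_top.png")
for v in range(203,213,2): print([tuple(X[v,u].round(0)) for u in (249,251,253)],p[v,251])
# start-pose gripper seen from scene cam
c=get_calibration("scene"); p,d=read_camera("scene"); X=cloud(c,d)
s,P,R=pose(); print(proj(c,P), proj(c,P-R[:,0]*60)); u,v=proj(c,P)[0].astype(int)
for dv in range(-30,12,2): print(v+dv,[tuple(X[v+dv,u+k].round(0)) for k in(-4,0,4)],p[v+dv,u])
crop(p,u-50,v-60,u+50,v+20,7,"g_s")
```

```text
[(np.float64(501.0), np.float64(170.0), np.float64(76.0)), (np.float64(501.0), np.float64(165.0), np.float64(66.0)), (np.float64(502.0), np.float64(158.0), np.float64(64.0))] [93 95 96]
[(np.float64(494.0), np.float64(169.0), np.float64(82.0)), (np.float64(494.0), np.float64(157.0), np.float64(122.0)), (np.float64(495.0), np.float64(158.0), np.float64(64.0))] [ 49  50 112]
[(np.float64(487.0), np.float64(163.0), np.float64(120.0)), (np.float64(487.0), np.float64(157.0), np.float64(120.0)), (np.float64(488.0), np.float64(155.0), np.float64(89.0))] [ 34  36 160]
[(np.float64(481.0), np.float64(167.0), np.float64(89.0)), (np.float64(481.0), np.float64(157.0), np.float64(121.0)), (np.float64(482.0), np.float64(154.0), np.float64(96.0))] [ 38  41 166]
[(np.float64(475.0), np.float64(168.0), np.float64(84.0)), (np.float64(475.0), np.float64(162.0), np.float64(82.0)), (np.float64(475.0), np.float64(156.0), np.float64(78.0))] [56 61 96]
[[359.67942217 234.63276011]] [[361.3094171  221.24484636]]
204 [(np.float64(511.0), np.float64(150.0), np.float64(225.0)), (np.float64(512.0), np.float64(16
[... 3232 characters left out ...]
t64(495.0), np.float64(167.0), np.float64(84.0)), (np.float64(486.0), np.float64(174.0), np.float64(86.0))] [ 70  87 115]
240 [(np.float64(458.0), np.float64(107.0), np.float64(-5.0)), (np.float64(500.0), np.float64(173.0), np.float64(84.0)), (np.float64(488.0), np.float64(178.0), np.float64(82.0))] [ 90 113  73]
242 [(np.float64(514.0), np.float64(171.0), np.float64(81.0)), (np.float64(503.0), np.float64(177.0), np.float64(80.0)), (np.float64(486.0), np.float64(177.0), np.float64(69.0))] [ 89 113  79]
244 [(np.float64(521.0), np.float64(180.0), np.float64(85.0)), (np.float64(505.0), np.float64(180.0), np.float64(75.0)), (np.float64(487.0), np.float64(180.0), np.float64(64.0))] [101 133 136]
```

View pics/g_s.png

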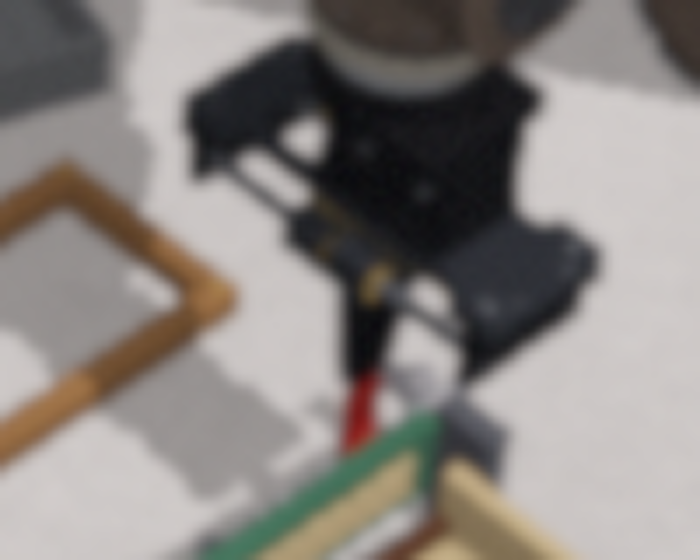

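Request:
servo_tool(
  steps="0 0 0 0 0 0 40; 0 0 0 0 0 0 40; 0 0 0 0 0 0 40; 12 0 0 0 0 0 40; 12 0 0 0 0 0 40; 10 0 0 0 0 0 40; 0 0 0 0 0 0 40; 0 0 0 0 0 0 40",
)

```text
t: 5.4
eef_pos: [486.9, 159.0, 50.6]
tcp_rot: [-1.732, 1.569, 1.549]
ft_force: [0.0, 0.1, -0.3]
opening: 0.423
```

Run:
```python
from h import *
plan([486.7,159.2,53],-1.429)
p,d=read_camera('wrist');crop(p,220,140,420,290,4,'h_c')
c=get_calibration('wrist');X=cloud(c,d)
for v in range(216,250,3): print(v,[tuple(X[v,u].round(0)) for u in(285,290,295,300,310,314,318)])
```

```text
pos [486.9 159.   50.6] jaw -1.431 xaxis [ 0.     0.002 -1.   ] op 40.2 F [ 0.   0.1 -0.3] t 5.4 j [0.19 0.51 1.96 0.   0.66 1.62]
  -> shift(now axes) [-2.4 -0.2  0.2] shift(target axes) [-2.4 -0.2  0.2] rotvec [-0.002 -0.     0.002]
216 [(np.float64(482.0), np.float64(183.0), np.float64(25.0)), (np.float64(501.0), np.float64(177.0), np.float64(82.0)), (np.float64(501.0), np.float64(175.0), np.float64(82.0)), (np.float64(502.0), np.float64(172.0), np.float64(82.0)), (np.float64(496.0), np.float64(166.0), np.float64(61.0)), (np.float64(500.0), np.float64(164.0), np.float64(73.0)), (np.float64(500.0), np.float64(162.0), np.float64(72.0))]
219 [(np.float64(480.0), np.float64(183.0), np.float64(26.0)), (np.float64(499.0), np.float64(177.0), np.float64(83.0)), (np.float64(499.0), np.float64(174.0), np.float64(82.0)), (np.float64(500.0), np.float64(172.0), np.float64(82.0)), (np.float64(494.0), np.float64(166.0), np.float64(61.0)), (np.float64(498.0), np.float64(164.0), np.float64(73.0)), (np.float64(498.0), np.float64(161.0), np.float64(71.0))]
222 [(np.float64(477.0), np.float64(183.0),
[... 3375 characters left out ...]
at64(484.0), np.float64(172.0), np.float64(82.0)), (np.float64(484.0), np.float64(170.0), np.float64(82.0)), (np.float64(493.0), np.float64(165.0), np.float64(102.0)), (np.float64(494.0), np.float64(163.0), np.float64(104.0)), (np.float64(495.0), np.float64(161.0), np.float64(104.0))]
249 [(np.float64(457.0), np.float64(180.0), np.float64(26.0)), (np.float64(481.0), np.float64(175.0), np.float64(80.0)), (np.float64(558.0), np.float64(170.0), np.float64(256.0)), (np.float64(482.0), np.float64(169.0), np.float64(82.0)), (np.float64(493.0), np.float64(165.0), np.float64(105.0)), (np.float64(494.0), np.float64(163.0), np.float64(107.0)), (np.float64(495.0), np.float64(161.0), np.float64(107.0))]
```

View pics/h_c.png

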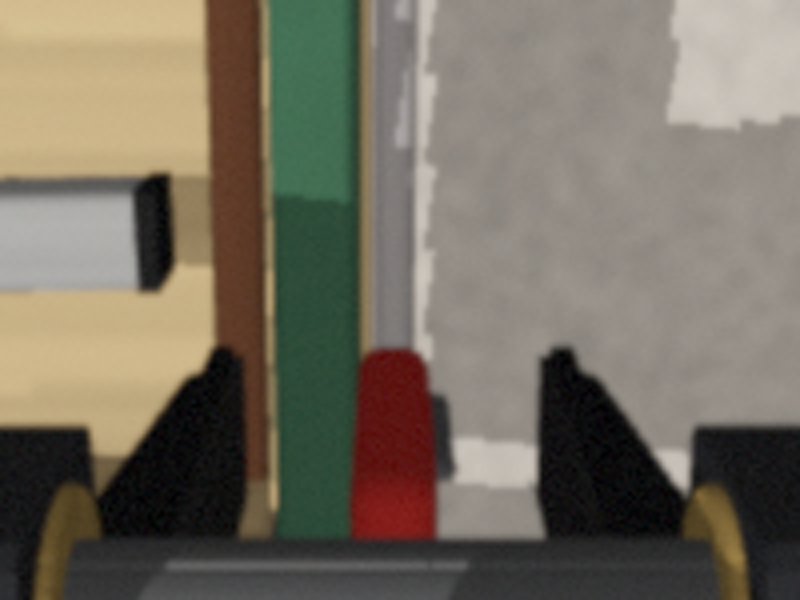

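Request:
servo_tool(
  steps="0 0 0 0 0 0 0; 0 0 0 0 0 0 0; 0 0 0 0 0 0 0; 0 0 0 0 0 0 0; 0 0 0 0 0 0 0; 0 0 0 0 0 0 0; 0 0 0 0 0 0 0; 0 0 0 0 0 0 0",
)

```text
t: 6.25
eef_pos: [487.6, 158.8, 51.8]
tcp_rot: [-2.627, 1.568, 0.654]
ft_force: [-0.2, -0.5, -0.4]
opening: 0.105
```

Request:
servo_tool(
  steps="-4 0 0.6 0 -0.045 0 0; -4 0 0.6 0 -0.045 0 0; -5 0 0.8 0 -0.055 0 0; -5 0 0.8 0 -0.055 0 0; 0 0 0 0 0 0 0; 0 0 0 0 0 0 0; 0 0 0 0 0 0 0; 0 0 0 0 0 0 0",
)

```text
t: 7.05
eef_pos: [486.7, 158.5, 69.2]
tcp_rot: [-0.006, 1.371, -3.008]
ft_force: [1.3, -1.2, -3.0]
opening: 0.105
```

Run:
```python
from h import *
plan([486.7,159.2,70],-1.429,-0.2)
p,d=read_camera('wrist');crop(p,220,140,420,290,4,'i_c')
p,d=read_camera('scene');crop(p,310,180,410,260,7,'i_s')
```

```text
pos [486.7 158.5  69.2] jaw -1.432 xaxis [-0.196 -0.026 -0.98 ] op 9.9 F [ 1.3 -1.2 -3. ] t 7.0 j [0.18 0.56 1.81 0.01 0.97 1.6 ]
  -> shift(now axes) [-0.8 -0.7  0.1] shift(target axes) [-0.8 -0.7  0.1] rotvec [-0.003 -0.001  0.002]
```

View pics/i_c.png

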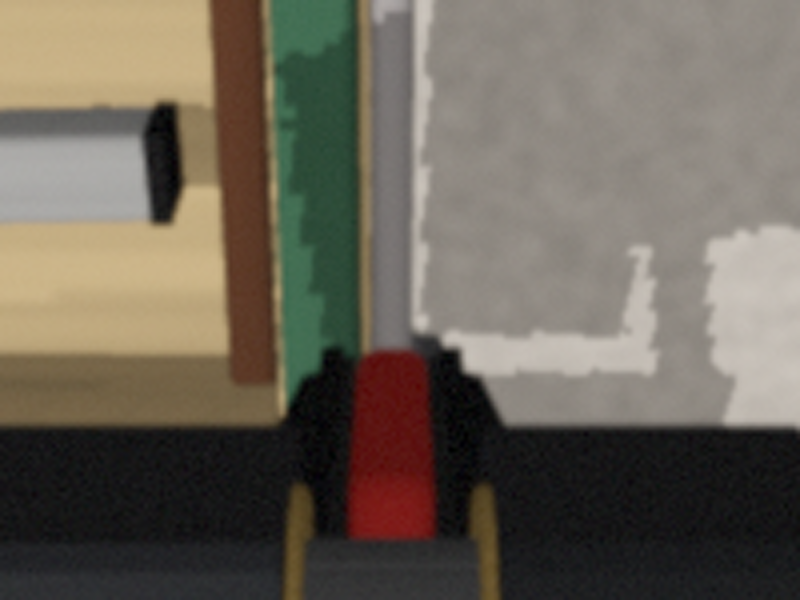

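View pics/i_s.png

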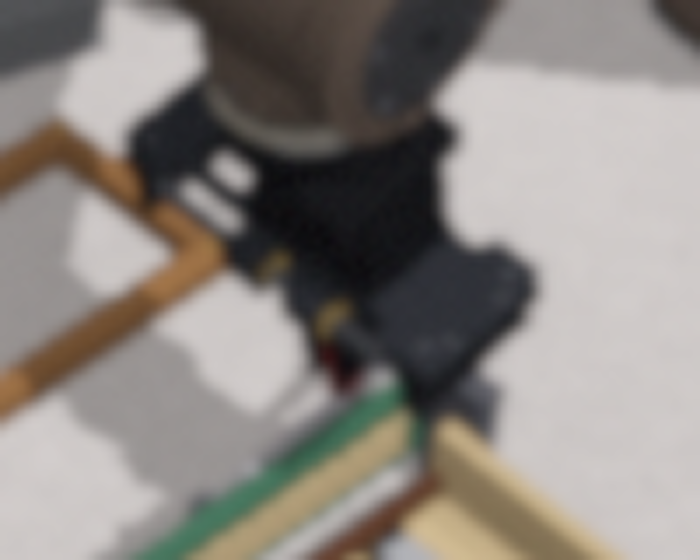

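```bash
cat >> h.py <<'E'
def arc(th,H=None):
    s,p,R=pose(); H=rack(106,-12) if H is None else H
    r=p-H; r[2]=0; Rz=Ro.from_rotvec([0,0,th]).as_matrix()
    print("r",np.hypot(*r[:2]).round(1),"ang",np.arctan2(r[1],r[0]).round(3),"gate est",((np.arctan2(r[1],r[0])%(2*np.pi))-np.pi-RY).round(3),"op",s["opening"]*95.1,"F",np.round(s["ft_force"],1),"z",p[2].round(1),"jaw",yaw_of(R).round(3),"x",R[:,0].round(3))
    print("row shift",(R.T@(Rz@r-r)).round(2),"rot",(R.T@[0,0,th]).round(3))
E
python3 -c "
from h import *
arc(.08)"
```

```text
r 168.5 ang -2.935 gate est 0.064 op 10.024834152343791 F [ 1.  -1.8 -1.5] z 69.2 jaw -1.432 x [-0.197 -0.026 -0.98 ]
row shift [-0.3  13.4  -1.42] rot [-0.078 -0.     0.016]
```

Request:
servo_tool(
  steps="-0.2 7 -0.7 -0.04 0 0.008 0; -0.3 13.4 -1.4 -0.078 0 0.016 0; -0.3 13.4 -1.4 -0.078 0 0.016 0; -0.3 13.4 -1.4 -0.078 0 0.016 0; 0 0 0 0 0 0 0; 0 0 0 0 0 0 0; 0 0 0 0 0 0 0; 0 0 0 0 0 0 0",
)

```text
t: 7.95
eef_pos: [502.6, 113.7, 69.0]
tcp_rot: [-0.004, 1.374, -2.722]
ft_force: [1.2, -2.3, -1.4]
opening: 0.104
```

```bash
python3 -c "
from h import *
arc(.08)"
```

```text
r 168.9 ang -2.652 gate est 0.347 op 9.879923771585418 F [ 1.2 -2.3 -1.4] z 69.0 jaw -1.147 x [-0.179 -0.08  -0.981]
row shift [-0.29 13.43 -1.4 ] rot [-0.078 -0.     0.016]
```

Request:
servo_tool(
  steps="-0.4 16.8 -1.8 -0.098 0 0.02 0; -0.4 18.5 -2 -0.108 0 0.022 0; -0.4 18.5 -2 -0.108 0 0.022 0; -0.4 18.5 -2 -0.108 0 0.022 0; -0.4 18.5 -2 -0.108 0 0.022 0; -0.4 18.5 -2 -0.108 0 0.022 0; 0 0 0 0 0 0 0; 0 0 0 0 0 0 0",
)

```text
t: 8.75
eef_pos: [582.1, 38.3, 69.1]
tcp_rot: [0.0, 1.372, -2.047]
ft_force: [1.3, -3.6, 0.5]
opening: 0.103
```

```bash
python3 -c "
from h import *
arc(.11)"
```

```text
r 169.8 ang -1.993 gate est 1.007 op 9.821910251159316 F [ 1.3 -3.6  0.5] z 69.1 jaw -0.476 x [-0.091 -0.176 -0.98 ]
row shift [-0.4  18.55 -1.99] rot [-0.108  0.     0.022]
```

Request:
servo_tool(
  steps="-0.4 16.8 -1.8 -0.098 0 0.02 0; -0.4 18.5 -2 -0.108 0 0.022 0; -0.4 18.5 -2 -0.108 0 0.022 0; -0.4 18.5 -2 -0.108 0 0.022 0; -0.4 18.5 -2 -0.108 0 0.022 0; -0.4 18.5 -2 -0.108 0 0.022 0; -0.4 18.5 -2 -0.108 0 0.022 0; 0 0 0 0 0 0 0",
)

```text
t: 9.55
eef_pos: [710.9, 33.4, 69.8]
tcp_rot: [0.004, 1.368, -1.258]
ft_force: [4.9, -3.0, -1.4]
opening: 0.104
```

```bash
python3 -c "
from h import *
arc(.11)"
```

```text
r 170.4 ang -1.215 gate est 1.784 op 9.911816405875742 F [ 4.9 -3.  -1.4] z 69.8 jaw 0.309 x [ 0.062 -0.192 -0.979]
row shift [-0.37 18.64 -1.87] rot [-0.108  0.     0.022]
```

Request:
servo_tool(
  steps="0 0 0 0 0 0 40; 0 0 0 0 0 0 40; 0 0 0 0 0 0 40; 0 0 0 0 0 0 40; -25 0 0 0 0 0 40; -40 0 0 0 0 0 40; -40 0 0 0 0 0 40; -30 0 0 0 0 0 40",
)

```text
t: 10.35
eef_pos: [698.3, 61.6, 200.8]
tcp_rot: [-0.055, 1.372, -1.318]
ft_force: [-0.1, -0.1, 0.2]
opening: 0.42
```

```bash
python3 -c "
from h import *
plan([550,130,215],.142)"
```

```text
pos [698.3  61.6 200.8] jaw 0.307 xaxis [ 0.049 -0.191 -0.98 ] op 40.0 F [-0.1 -0.1  0.2] t 10.3 j [ 0.08  0.58  1.35 -0.21  1.18 -0.15]
  -> shift(now axes) [ -34.3 -120.9 -105.2] shift(target axes) [ -14.2 -137.1  -88.7] rotvec [ 0.165  0.198 -0.006]
```

Request:
servo_tool(
  steps="0 0 0 0.085 0.1 0 40; -8 -20 -15 0.08 0.098 0 40; -4 -32 -20 0 0 0 40; 0 -32 -20 0 0 0 40; 0 -32 -20 0 0 0 40; 0 -20 -14 0 0 0 40; 0 0 0 0 0 0 40; 0 0 0 0 0 0 40",
)

```text
t: 11.15
eef_pos: [544.6, 133.8, 217.4]
tcp_rot: [2.09, 1.553, 0.655]
ft_force: [1.4, -0.3, 0.1]
opening: 0.42
```

```bash
python3 -c "
from h import *
plan([550,130,215],.142)
p,d=read_camera('wrist');cv2.imwrite('pics/j_w.png',p);np.save('/tmp/jd.npy',d)
p,d=read_camera('top');cv2.imwrite('pics/j_t.png',p)
"
```

```text
pos [544.6 133.8 217.4] jaw 0.136 xaxis [ 0.014  0.011 -1.   ] op 39.9 F [ 1.4 -0.3  0.1] t 11.2 j [ 0.12  0.35  1.68  0.01  1.09 -0.02]
  -> shift(now axes) [2.5 4.8 4.6] shift(target axes) [2.4 4.8 4.6] rotvec [-0.006 -0.009 -0.015]
```

View pics/j_w.png

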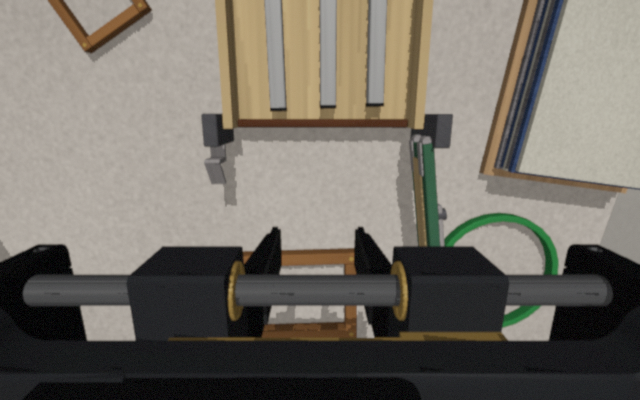

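View pics/j_t.png

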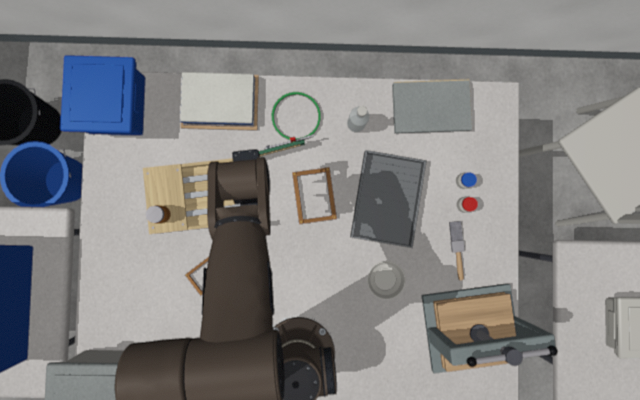

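Run:
```python
from h import *
c=get_calibration('wrist'); d=np.load('/tmp/jd.npy'); X=cloud(c,d)
def inv(P):
    cc,s=np.cos(RY),np.sin(RY); e=P[:,:2]-O; return np.c_[cc*e[:,0]+s*e[:,1],-s*e[:,0]+cc*e[:,1]]
p=cv2.imread('pics/j_w.png'); crop(p,190,0,460,190,2.9,'j_c')
# bars from depth: points with z 27..33 inside rack
B=X.reshape(-1,3); r=inv(B); m=(B[:,2]>26.5)&(B[:,2]<34)&(abs(r[:,0])<90)&(r[:,1]>14)&(r[:,1]<150)
for lo,hi in((35,85),(-20,30),(-80,-25)):
    k=m&(r[:,0]>lo)&(r[:,0]<hi); q=r[k]
    if k.sum()>50:
        b=np.polyfit(q[:,1],q[:,0],1); print("bar",k.sum(),"x@60",np.polyval(b,60).round(1),"slope",b[0].round(4),"y min",np.percentile(q[:,1],1).round(1),"z",np.median(B[k,2]).round(1),"wid",np.ptp(q[:,0]-np.polyval(b,q[:,1])).round(1))
m=(B[:,2]>47)&(B[:,2]<53)&(r[:,1]>10)&(r[:,1]<120)
for sgn in(1,-1):
    k=m&(sgn*r[:,0]>80)&(sgn*r[:,0]<130); q=r[k]; b=np.polyfit(q[:,1],q[:,0],1); print("wall",sgn,np.polyval(b,50).round(1),b[0].round(4),np.percentile(q[:,0],[2,98]))
m=(abs(r[:,0])<80)&(B[:,2]>22)&(B[:,2]<29)&(r[:,1]<16)&(r[:,1]>-15); q=r[m]; print("sill y",np.percentile(q[:,1],[2,50,98]),np.polyfit(q[:,0],q[:,1],1))
```

```text
bar 1743 x@60 61.6 slope -0.007 y min 25.0 z 29.5 wid 18.4
bar 1792 x@60 7.3 slope 0.0063 y min 23.2 z 29.5 wid 17.9
bar 1825 x@60 -50.3 slope -0.0135 y min 20.3 z 29.6 wid 18.2
wall 1 107.0 0.0061 [102.105125   112.36625541]
wall -1 -102.5 0.0101 [-107.53670495  -97.32293976]
sill y [ 0.45961975  5.40377743 10.26580032] [-0.00715616  5.39292192]
```

View pics/j_c.png

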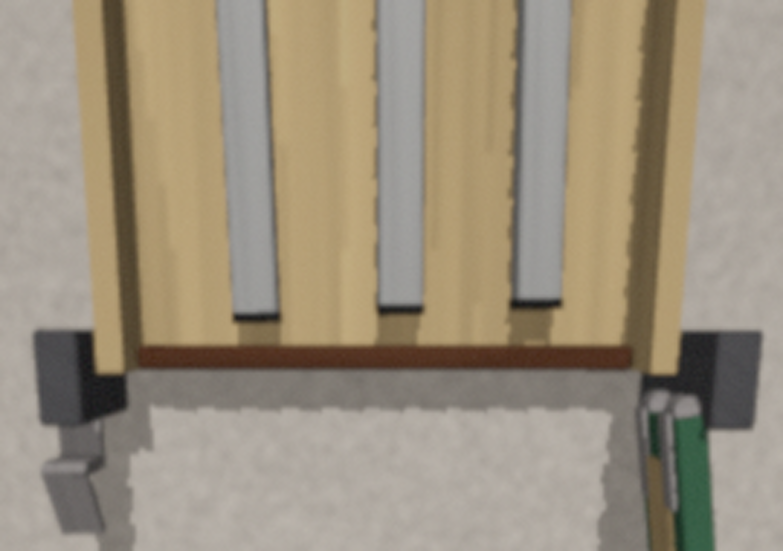

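```bash
sed -i 's/^O=.*/O=np.array([547.,190.3]);RY=0.135/' h.py; python3 -c "
from h import *
plan([584.9,342.2,60],.149)"
```

```text
pos [545.1 133.5 217.1] jaw 0.135 xaxis [ 0.013  0.011 -1.   ] op 40.1 F [0.9 0.1 0.4] t 11.2 j [ 0.12  0.36  1.68  0.01  1.09 -0.02]
  -> shift(now axes) [ 159.8   65.2 -200.1] shift(target axes) [ 157.1   70.3 -200.5] rotvec [-0.014 -0.008 -0.015]
```

Request:
servo_tool(
  steps="0 14 -38 -0.014 -0.008 -0.015 40; 0 14 -42 0 0 0 40; 5 14 -42 0 0 0 40; 20 14 -42 0 0 0 40; 35 12 -32 0 0 0 40; 40 0 0 0 0 0 40; 40 0 0 0 0 0 40; 15 0 0 0 0 0 40",
)

```text
t: 12.05
eef_pos: [595.1, 343.5, 56.1]
tcp_rot: [1.755, 1.565, 0.327]
ft_force: [-0.1, 0.5, -0.2]
opening: 0.421
```

```bash
python3 -c "
from h import *
plan([584.9,342.2,-17],.149)
p,d=read_camera('wrist');cv2.imwrite('pics/k_w.png',p)"
```

```text
pos [595.1 343.5  56.1] jaw 0.142 xaxis [ 0.005  0.002 -1.   ] op 40.1 F [-0.1  0.5 -0.2] t 12.1 j [ 0.43  0.7   1.51 -0.    0.92  0.29]
  -> shift(now axes) [ 73.  -10.7  -0.1] shift(target axes) [ 73.1 -10.3  -0.3] rotvec [-0.007 -0.001 -0.006]
```

View pics/k_w.png

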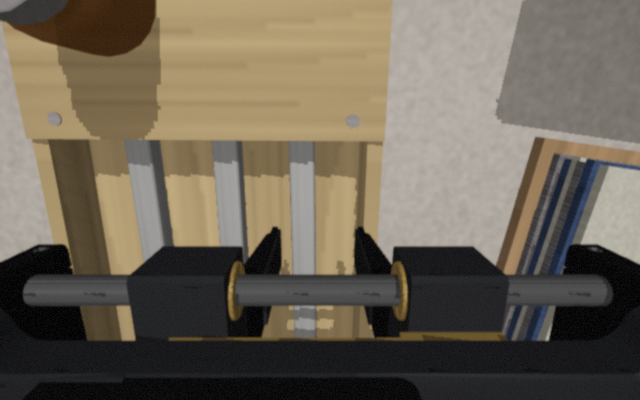

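Request:
servo_tool(
  steps="5 -10.4 0 -0.007 -0.001 -0.006 40; 25 0 0 0 0 0 40; 25 0 0 0 0 0 40; 12 0 0 0 0 0 40; 5 0 0 0 0 0 40; 0 0 0 0 0 0 40; 0 0 0 0 0 0 0; 0 0 0 0 0 0 0",
)

```text
t: 12.9
eef_pos: [587.6, 341.0, -14.7]
tcp_rot: [1.928, 1.567, 0.504]
ft_force: [-0.8, 0.0, 0.2]
opening: 0.308
```

```bash
python3 -c "
from h import *
plan([584.9,342.2,-17],.149)
p,d=read_camera('wrist');crop(p,220,120,420,270,4,'l_w')"
```

```text
pos [587.6 341.  -14.7] jaw 0.147 xaxis [ 0.003  0.002 -1.   ] op 29.3 F [-0.8  0.   0.2] t 12.9 j [0.43 0.78 1.57 0.   0.78 0.28]
  -> shift(now axes) [ 2.3 -2.5 -1.5] shift(target axes) [ 2.3 -2.5 -1.6] rotvec [-0.002 -0.001 -0.004]
```

View pics/l_w.png

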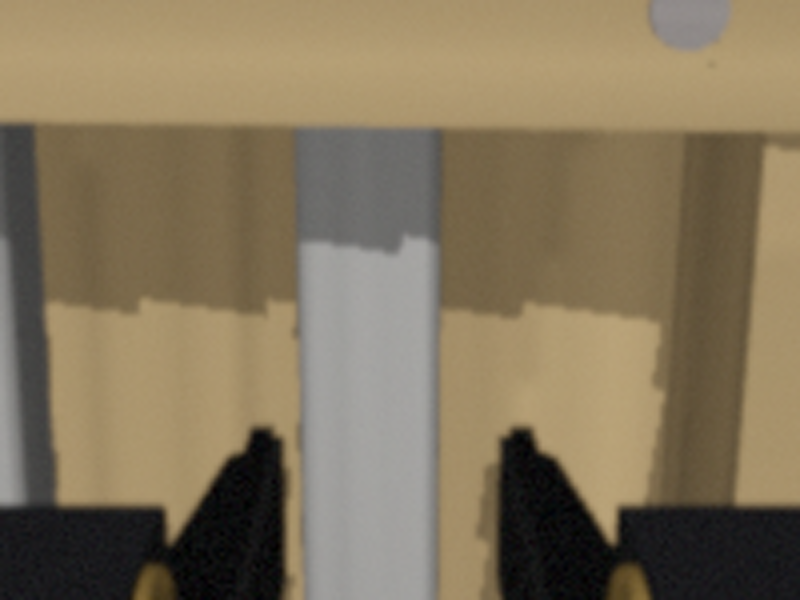

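Request:
servo_tool(
  steps="3 -2.6 0 0 0 0 22; 0 0 0 0 0 0 22; 0 0 0 0 0 0 0; 0 0 0 0 0 0 0; 0 0 0 0 0 0 0; 0 0 0 0 0 0 0; 0 0 0 0 0 0 0; 0 0 0 0 0 0 0",
)

```text
t: 13.75
eef_pos: [585.3, 341.0, -16.4]
tcp_rot: [1.906, 1.565, 0.483]
ft_force: [0.1, -0.3, 0.1]
opening: 0.184
```

```bash
python3 -c "
from h import *
plan([584.9,342.2,-17],.149)"
```

```text
pos [585.3 341.  -16.4] jaw 0.147 xaxis [ 0.005  0.003 -1.   ] op 17.5 F [ 0.1 -0.3  0.1] t 13.8 j [0.43 0.78 1.58 0.   0.78 0.28]
  -> shift(now axes) [ 0.6 -0.2 -1.3] shift(target axes) [ 0.6 -0.2 -1.3] rotvec [-0.002 -0.002 -0.006]
```

Request:
servo_tool(
  steps="-4 0 0 0 -0.02 0 0; -4 0 0 0 -0.025 0 0; -4 0 0.5 0 -0.025 0 0; -2.5 0 0.5 0 -0.012 0 0; 0 0 0 0 0 0 0; 0 0 0 0 0 0 0; 0 0 0 0 0 0 0; 0 0 0 0 0 0 0",
)

```text
t: 14.55
eef_pos: [585.0, 340.0, -1.3]
tcp_rot: [0.055, 1.484, -1.369]
ft_force: [0.3, -0.1, -1.3]
opening: 0.189
```

```bash
python3 -c "
from h import *
plan([584.9,342.2,-2.4],.149,-.082)
p,d=read_camera('wrist');crop(p,220,120,420,270,4,'m_w')"
```

```text
pos [585.  340.   -1.3] jaw 0.147 xaxis [ 0.017 -0.085 -0.996] op 18.0 F [ 0.3 -0.1 -1.3] t 14.6 j [ 0.47  0.78  1.54 -0.11  0.85  0.4 ]
  -> shift(now axes) [ 0.9  0.2 -2.3] shift(target axes) [ 0.9  0.2 -2.3] rotvec [-0.002  0.005 -0.005]
```

View pics/m_w.png

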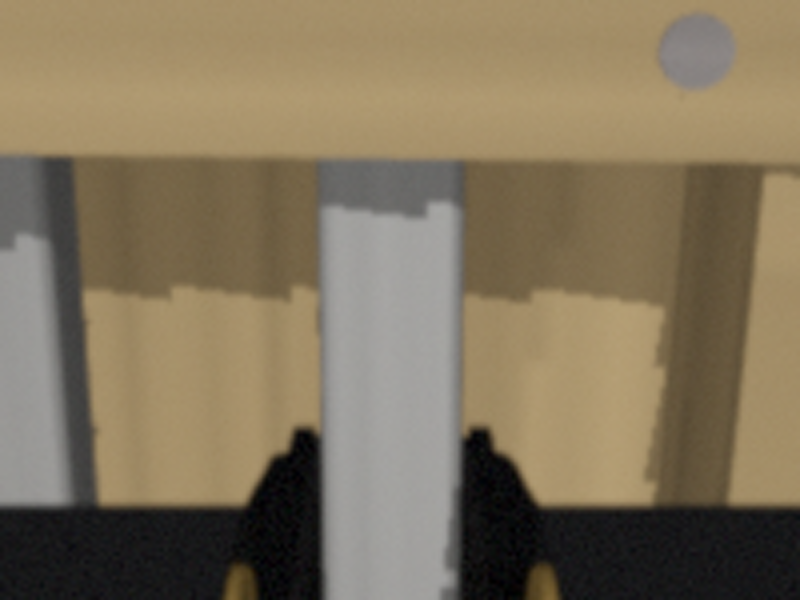

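Request:
servo_tool(
  steps="0 0 10 0 0 0 0; 0 0 20 0 0 0 0; 0 0 25 0 0 0 0; 0 0 28 0 0 0 0; 0 0 28 0 0 0 0; 0 0 28 0 0 0 0; 0 0 10 0 0 0 0; 0 0 0 0 0 0 0",
)

```text
t: 15.4
eef_pos: [607.4, 178.5, 12.7]
tcp_rot: [0.049, 1.483, -1.378]
ft_force: [0.1, 1.1, -1.4]
opening: 0.186
```

```bash
python3 -c "
from h import *
plan([527,-291,120],-.15,0)
p,d=read_camera('wrist');cv2.imwrite('pics/n_w.png',p)"
```

```text
pos [607.4 178.5  12.7] jaw 0.144 xaxis [ 0.017 -0.086 -0.996] op 17.7 F [ 0.1  1.1 -1.4] t 15.4 j [ 0.22  0.7   1.67 -0.13  0.77  0.17]
  -> shift(now axes) [ -67.9 -146.6  460.8] shift(target axes) [-107.3   -9.4  476.3] rotvec [ 0.294  0.086 -0.017]
```

View pics/n_w.png

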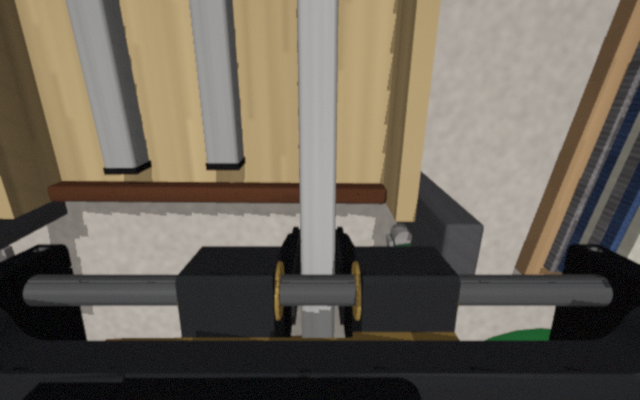

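Request:
servo_tool(
  steps="-25 0 0 0 0 0 0; -35 0 0 0 0 0 0; -35 0 10 0 0.03 0 0; 0 0 30 0 0.03 0 0; 0 0 40 0 0.025 0 0; 0 -5 42 0.07 0 0 0; 0 -5 42 0.07 0 0 0; 0 -5 42 0.07 0 0 0",
)

```text
t: 16.25
eef_pos: [612.5, -11.7, 114.0]
tcp_rot: [2.054, 1.565, 0.428]
ft_force: [0.1, -0.6, -0.9]
opening: 0.187
```

```bash
python3 -c "
from h import *
plan([583.4,-320,100],-.15,0)"
```

```text
pos [612.5 -11.7 114. ] jaw -0.055 xaxis [ 0.006  0.003 -1.   ] op 17.8 F [ 0.1 -0.6 -0.9] t 16.2 j [-0.13  0.54  1.67  0.    0.93 -0.08]
  -> shift(now axes) [ 13.  -12.2 309.5] shift(target axes) [ 14.   17.3 309.2] rotvec [ 0.095 -0.003 -0.005]
```

Request:
servo_tool(
  steps="0 0 42 0.05 0 0 0; 0 2 42 0.045 -0.003 -0.005 0; 0 3 42 0 0 0 0; 2 3 42 0 0 0 0; 2 3 42 0 0 0 0; 2 2 40 0 0 0 0; 2 2 30 0 0 0 0; 0 0 0 0 0 0 0",
)

```text
t: 17.05
eef_pos: [591.0, -299.1, 104.5]
tcp_rot: [2.073, 1.57, 0.351]
ft_force: [0.3, 1.5, -1.2]
opening: 0.188
```

Run:
```python
from h import *
plan([583.4,-320,100],-.15,0)
p,d=read_camera('wrist');cv2.imwrite('pics/o_w.png',p);np.save('/tmp/od.npy',d)
p,d=read_camera('scene');cv2.imwrite('pics/o_s.png',p)
```

```text
pos [ 591.  -299.1  104.5] jaw -0.151 xaxis [ 0.001  0.    -1.   ] op 17.9 F [ 0.3  1.5 -1.2] t 17.1 j [-0.57  0.62  1.54  0.    0.98 -0.42]
  -> shift(now axes) [ 4.5 -4.4 21.8] shift(target axes) [ 4.5 -4.4 21.8] rotvec [-0.001 -0.    -0.001]
```

View pics/o_w.png

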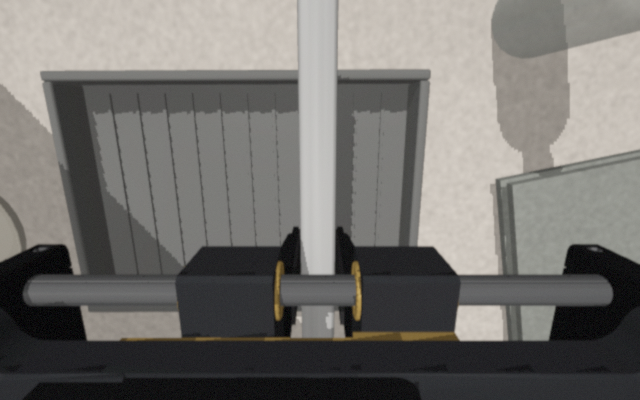

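View pics/o_s.png

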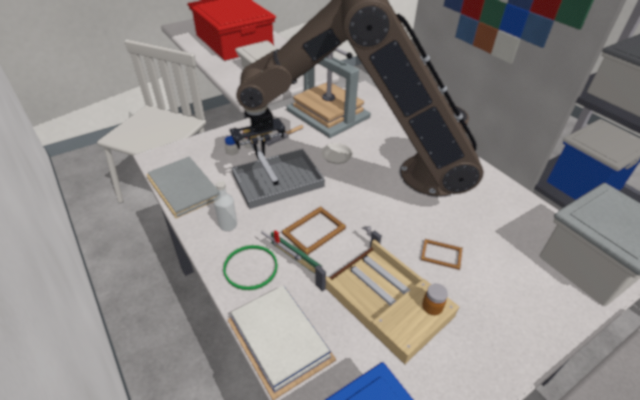

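```bash
cat > tray.py <<'E'
from h import *
def fit(X,c0=(527,-291),yaw=-.15,it=4):
    B=X.reshape(-1,3); m=(B[:,2]>36)&(B[:,2]<44); B=B[m][:,:2]; c0=np.array(c0,float)
    for _ in range(it):
        ex=np.array([np.cos(yaw),np.sin(yaw)]); ey=np.array([-ex[1],ex[0]])
        r=np.c_[(B-c0)@ex,(B-c0)@ey]
        k=(abs(r[:,1]-101)<12)&(abs(r[:,0])<140); a=np.polyfit(r[k,0],r[k,1],1)   # far (+y) rim centre line
        L=(abs(r[:,0]+146)<12)&(abs(r[:,1])<95); Rr=(abs(r[:,0]-146)<12)&(abs(r[:,1])<95)
        xl=np.median(r[L,0]) if L.sum()>20 else None; xr=np.median(r[Rr,0]) if Rr.sum()>20 else None
        dx=np.mean([v for v in ((xl+146) if xl is not None else None,(xr-146) if xr is not None else None) if v is not None]); dy=a[1]-101
        c0=c0+ex*dx+ey*dy; yaw=yaw+a[0]*.7
    print("tray c",c0.round(1),"yaw",yaw.round(4),"n",k.sum(),L.sum(),Rr.sum(),"x l/r",xl,xr,"rim y spread",np.percentile(r[k,1],[5,95]))
    return c0,yaw
E
python3 - <<'E'
from tray import *
c=get_calibration('wrist'); d=np.load('/tmp/od.npy'); X=cloud(c,d); fit(X)
# bar back end
p=cv2.imread('pics/o_w.png')
c0,y=np.array([527,-291]),-.15
B=X.reshape(-1,3); m=(B[:,2]>100)&(B[:,2]<170)&(abs(B[:,0]-597)<40)&(B[:,1]>-260); q=B[m]; print(q.shape, np.percentile(q,[1,50,99],axis=0).round(1)); b=np.polyfit(q[:,1],q[:,0],1); print("bar heading jaw",-b[0])
# from top/scene: bar ends
for n in("top","scene"):
    p,d=read_camera(n); cc=get_calibration(n); X=cloud(cc,d); B=X.reshape(-1,3)
    m=(B[:,2]>130)&(B[:,2]<165)&(B[:,1]>-290)&(B[:,1]<-100)&(abs(B[:,0]-600)<40); print(n,m.sum(),np.percentile(B[m],[1,50,99],axis=0).round(1) if m.sum()>5 else "")
    print([proj(cc,np.array([600.,-300+s,143])).round(0) for s in(160,-120)])
    cv2.imwrite(f"pics/p_{n}.png",p)
E
```

```text
tray c [ 529.6 -288.2] yaw -0.1455 n 3663 2321 1705 x l/r -144.52200579858146 144.54295942336185 rim y spread [ 97.40175226 104.6452123 ]
(7304, 3) [[ 589.9 -259.1  148.9]
 [ 603.  -214.9  150.9]
 [ 615.6 -178.9  152.5]]
bar heading jaw -0.14485094792227202
top 237 [[ 590.1 -250.7  138.5]
 [ 604.9 -193.6  150.1]
 [ 621.1 -135.9  157.4]]
[array([[346., 173.]]), array([[436., 175.]])]
scene 240 [[ 580.8 -288.2  134.7]
 [ 607.1 -207.2  151.1]
 [ 624.5 -132.1  163.1]]
[array([[280., 181.]]), array([[242., 139.]])]
```

Request:
servo_tool(
  steps="0 -3 10 0 0 0 0; 10 0 10 0 0 0 0; 30 0 2 0 0 0 0; 25 0 0 0 0 0 0; 12 0 0 0 0 0 0; 3 0 0 0 0 0 0; 0 0 0 0 0 0 0; 0 0 0 0 0 0 0",
)

```text
t: 18.05
eef_pos: [586.8, -315.8, 22.9]
tcp_rot: [1.513, 1.567, -0.199]
ft_force: [-0.3, 0.3, -0.6]
opening: 0.186
```

Run:
```python
from h import *
plan([584.6,-320.1,12],-.147,0)
p,d=read_camera('scene');crop(p,210,120,350,230,5.5,'q_s')
p,d=read_camera('top');crop(p,330,130,450,260,4.5,'q_t')
```

```text
pos [ 586.8 -315.8   22.9] jaw -0.142 xaxis [ 0.003 -0.001 -1.   ] op 17.7 F [-0.3  0.3 -0.6] t 18.1 j [-0.59  0.72  1.59  0.    0.83 -0.45]
  -> shift(now axes) [10.9 -1.6  4.5] shift(target axes) [10.9 -1.6  4.5] rotvec [ 0.005  0.    -0.003]
```

View pics/q_s.png

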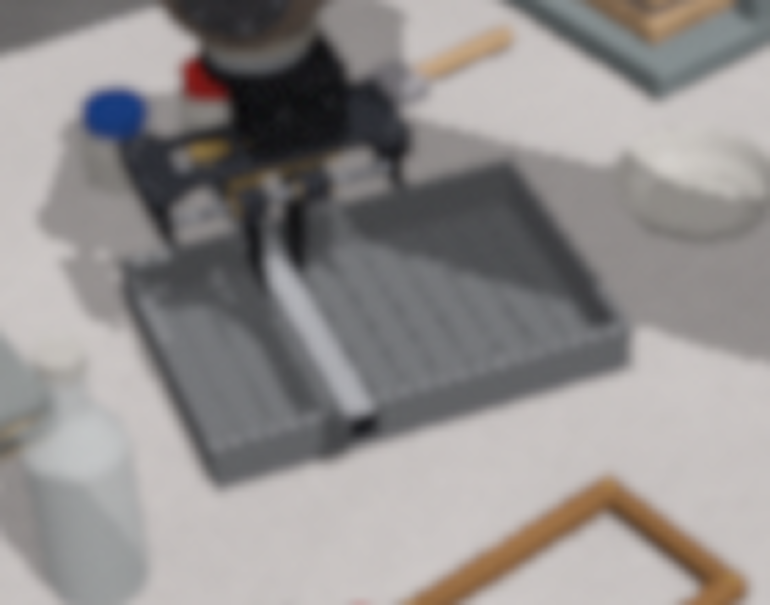

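View pics/q_t.png

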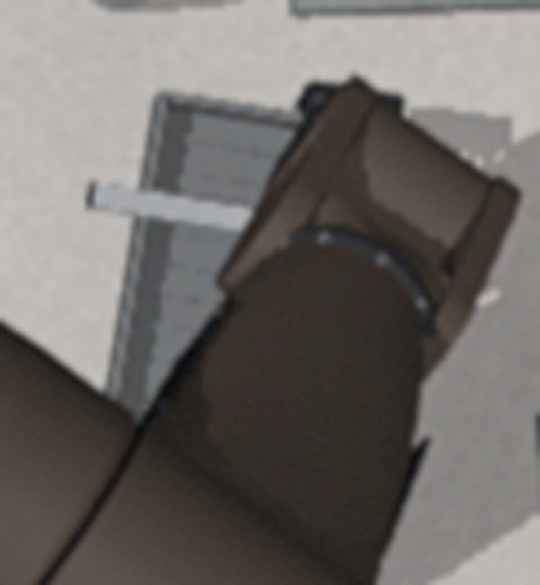

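Run:
```python
from h import *
c=get_calibration('top')
e=ray(c,[(330+89/4.5,130+195/4.5)],69)[0]; s,P,R=pose(); print(e, (e-P)[:2]@np.array([.146,.989]))
c0=np.array([528.5,-289.5]);print((e[:2]-c0)@np.array([.146,.989]))
```

```text
[ 606.61277352 -156.82811327   69.        ] 160.19487106155955
142.61696091181523
```

Request:
servo_tool(
  steps="3 -1.5 3.5 0.005 0 0 0; 4 0 0 0 0 0 0; 3 0 0 0 0 0 0; 0.5 0 0 0 0 0 0; 0 0 0 0 0 0 0; 0 0 0 0 0 0 0; 0 0 0 0 0 0 0; 0 0 0 0 0 0 0",
)

```text
t: 18.95
eef_pos: [585.6, -319.9, 13.7]
tcp_rot: [1.317, 1.564, -0.401]
ft_force: [-0.0, -0.2, -1.3]
opening: 0.188
```

Run:
```python
from h import *
plan([585.5,-319,12],-.147,0)
p,d=read_camera('scene');crop(p,210,120,350,230,5.5,'r_s')
```

```text
pos [ 585.6 -319.9   13.7] jaw -0.147 xaxis [ 0.006 -0.003 -1.   ] op 17.9 F [-0.  -0.2 -1.3] t 18.9 j [-0.6   0.73  1.59  0.    0.81 -0.45]
  -> shift(now axes) [ 1.7 -0.2 -0.9] shift(target axes) [ 1.7 -0.2 -0.9] rotvec [-0.     0.002 -0.006]
```

View pics/r_s.png

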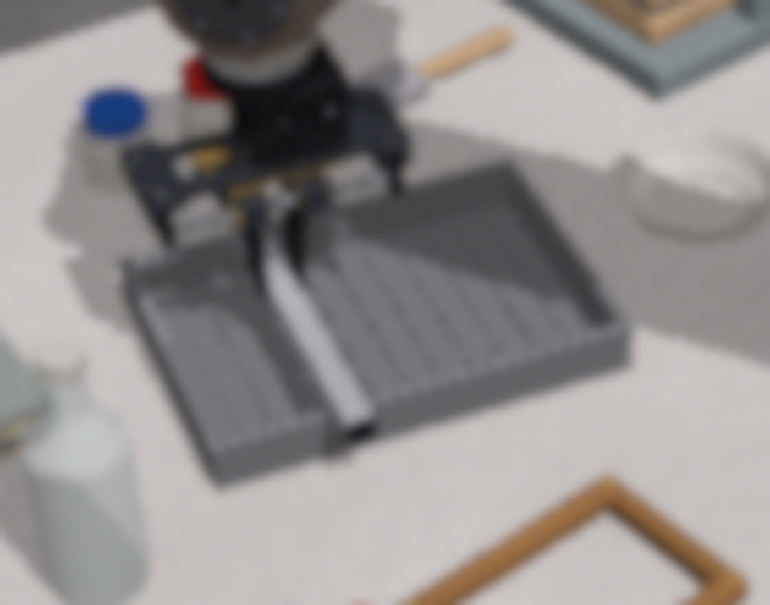

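Request:
servo_tool(
  steps="1.5 0 -0.5 0 0 -0.005 0; 1 0 0 0 0 0 0; 0 0 0 0 0 0 0; 0 0 0 0 0 0 30; 0 0 0 0 0 0 30; 0 0 0 0 0 0 30; 0 0 0 0 0 0 30; 0 0 0 0 0 0 30",
)

```text
t: 19.8
eef_pos: [586.1, -319.5, 11.7]
tcp_rot: [0.769, 1.568, -0.949]
ft_force: [0.6, -0.8, -1.4]
opening: 0.313
```

Request:
servo_tool(
  steps="-15 0 0 0 0 0 30; -40 0 0 0 0 0 30; -48 0 0 0 0 0 40; -48 0 0 0 0 0 40; 0 0 0 0 0 0 40; 0 0 0 0 0 0 40; 0 0 0 0 0 0 40; 0 0 0 0 0 0 40",
)

```text
t: 20.6
eef_pos: [585.1, -318.7, 172.5]
tcp_rot: [0.803, 1.568, -0.915]
ft_force: [-1.1, 0.1, -0.5]
opening: 0.424
```

Run:
```python
from tray import *
plan([532,334.6,100],.136,0)
p,d=read_camera('wrist');cv2.imwrite('pics/s_w.png',p); c=get_calibration('wrist');X=cloud(c,d)
fit(X)
B=X.reshape(-1,3); m=(B[:,2]>53)&(B[:,2]<63)&(abs(B[:,0]-590)<40); q=B[m]; print(np.percentile(q,[1,50,99],axis=0).round(1)); b=np.polyfit(q[:,1],q[:,0],1); print("heading",-b[0])
p,d=read_camera('scene');crop(p,210,120,350,230,5.5,'s_s')
```

```text
pos [ 585.1 -318.7  172.5] jaw -0.147 xaxis [ 0.002 -0.003 -1.   ] op 40.3 F [-1.1  0.1 -0.5] t 20.6 j [-0.6   0.56  1.46 -0.    1.12 -0.45]
  -> shift(now axes) [  70.7 -148.6 -638.6] shift(target axes) [  72.5   35.9 -654.5] rotvec [-0.283  0.003 -0.002]
tray c [ 529.2 -291.2] yaw -0.1471 n 2745 1688 1476 x l/r -144.82429088540607 144.82320868143893 rim y spread [ 97.23192006 105.11630703]
[[ 567.4 -408.9   55.5]
 [ 593.4 -266.1   57.7]
 [ 614.9 -160.    59.4]]
heading -0.1449587943719184
```

View pics/s_w.png

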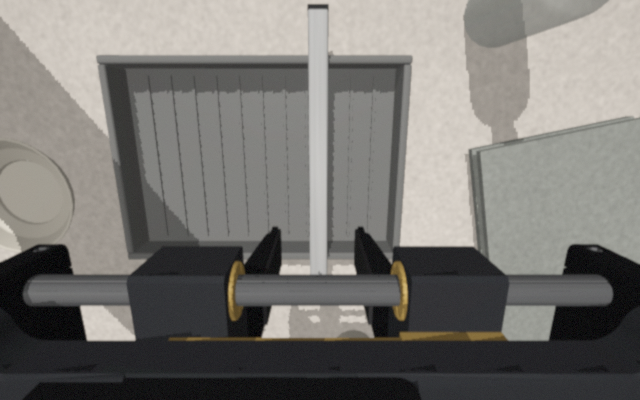

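View pics/s_s.png

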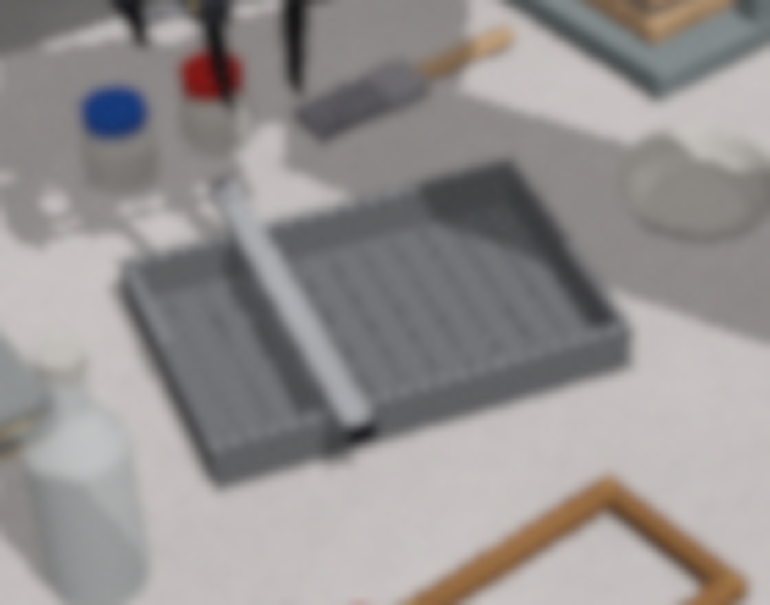

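Request:
servo_tool(
  steps="0 -5 -35 0 0 0 40; 0 -5 -46 -0.07 0 0 40; 0 -3 -46 -0.07 0 0 40; 0 0 -46 -0.07 0 0 40; 0 0 -46 -0.07 0 0 40; 0 4 -46 0 0 0 40; 0 4 -46 0 0 0 40; 0 4 -46 0 0 0 40",
)

```text
t: 21.5
eef_pos: [574.8, 46.4, 163.5]
tcp_rot: [-1.783, 1.561, 3.065]
ft_force: [0.4, 1.0, -0.6]
opening: 0.419
```

```bash
python3 -c "
from h import *
plan([532,334.6,100],.136,0)"
```

```text
pos [574.8  46.4 163.5] jaw 0.135 xaxis [-0.01   0.001 -1.   ] op 39.9 F [ 0.4  1.  -0.6] t 21.5 j [-0.03  0.44  1.69  0.    1.02 -0.17]
  -> shift(now axes) [  64.2   -2.9 -291.2] shift(target axes) [  63.5   -3.3 -291.3] rotvec [-0.001 -0.002  0.01 ]
```

Request:
servo_tool(
  steps="0 0 -40 0 0 0.01 40; 0 0 -46 0 0 0 40; 0 0 -46 0 0 0 40; 0 0 -46 0 0 0 40; 10 0 -46 0 0 0 40; 20 0 -42 0 0 0 40; 30 0 -15 0 0 0 40; 5 0 0 0 0 0 40",
)

```text
t: 22.3
eef_pos: [530.4, 341.5, 91.6]
tcp_rot: [-1.819, 1.564, 3.034]
ft_force: [0.3, -0.1, 0.0]
opening: 0.422
```

```bash
cat >> h.py <<'E'
def barfit(X,x0,lo=26,hi=35,ymin=200,ymax=400,w=30):
    """bar near current TCP: top-face points from wrist cloud"""
    B=X.reshape(-1,3); m=(B[:,2]>lo)&(B[:,2]<hi)&(abs(B[:,0]-x0)<w)&(B[:,1]>ymin)&(B[:,1]<ymax); q=B[m]
    b=np.polyfit(q[:,1],q[:,0],1); k=abs(q[:,0]-np.polyval(b,q[:,1]))<10; b=np.polyfit(q[k,1],q[k,0],1)
    return b,q[k]
E
python3 -c "
from h import *
plan([532,334.6,-17],.136,0)
p,d=read_camera('wrist');cv2.imwrite('pics/t_w.png',p);X=cloud(get_calibration('wrist'),d)
b,q=barfit(X,530,ymin=320,ymax=400); print('x at 334.6',np.polyval(b,334.6),'jaw',-b[0],len(q))"
```

```text
pos [530.4 341.5  91.6] jaw 0.141 xaxis [-0.007  0.001 -1.   ] op 40.2 F [ 0.3 -0.1  0. ] t 22.3 j [0.47 0.59 1.63 0.   0.92 0.32]
  -> shift(now axes) [108.6   1.4   7.2] shift(target axes) [108.6   0.6   7. ] rotvec [ 0.005 -0.002  0.007]
x at 334.6 532.1830331847442 jaw 0.14276724191095141 1725
```

View pics/t_w.png

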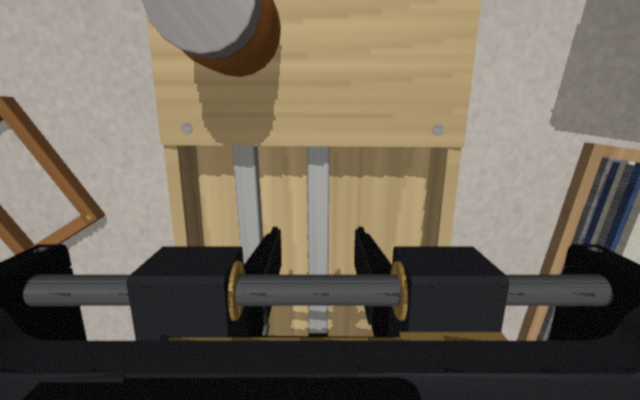

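Request:
servo_tool(
  steps="20 1 7 0 -0.002 0.007 40; 35 0 0 0 0 0 40; 30 0 0 0 0 0 34; 15 0 0 0 0 0 30; 8 0 0 0 0 0 26; 2 0 0 0 0 0 22; 0 0 0 0 0 0 0; 0 0 0 0 0 0 0",
)

```text
t: 23.15
eef_pos: [539.2, 329.2, -13.6]
tcp_rot: [1.757, 1.563, 0.321]
ft_force: [-0.0, 0.1, -1.6]
opening: 0.186
```

```bash
python3 -c "
from h import *
plan([532,334.6,-17],.136,0)"
```

```text
pos [539.2 329.2 -13.6] jaw 0.135 xaxis [ 0.008  0.003 -1.   ] op 17.7 F [-0.   0.1 -1.6] t 23.1 j [ 0.44  0.73  1.7  -0.    0.7   0.31]
  -> shift(now axes) [ 3.4 -6.4 -6.3] shift(target axes) [ 3.4 -6.3 -6.4] rotvec [-0.001 -0.002 -0.008]
```

Request:
servo_tool(
  steps="0 0 0 0 0 0 24; 0 0 0 0 0 0 24; 2 0 -5 0 -0.002 -0.008 24; 2 0 0 0 0 0 24; 0 0 0 0 0 0 0; 0 0 0 0 0 0 0; 0 0 0 0 0 0 0; 0 0 0 0 0 0 0",
)

```text
t: 23.95
eef_pos: [539.8, 335.7, -15.1]
tcp_rot: [1.746, 1.567, 0.311]
ft_force: [-0.9, -0.5, 0.7]
opening: 0.184
```

```bash
python3 -c "
from h import *
plan([532,334.6,-17],.136,0)
p,d=read_camera('wrist');crop(p,220,120,420,270,4,'u_w')"
```

```text
pos [539.8 335.7 -15.1] jaw 0.136 xaxis [ 0.004  0.001 -1.   ] op 17.5 F [-0.9 -0.5  0.7] t 23.9 j [ 0.45  0.74  1.69 -0.    0.71  0.32]
  -> shift(now axes) [ 1.9 -7.9 -0. ] shift(target axes) [ 1.9 -7.9 -0. ] rotvec [-0.    -0.001 -0.004]
```

View pics/u_w.png

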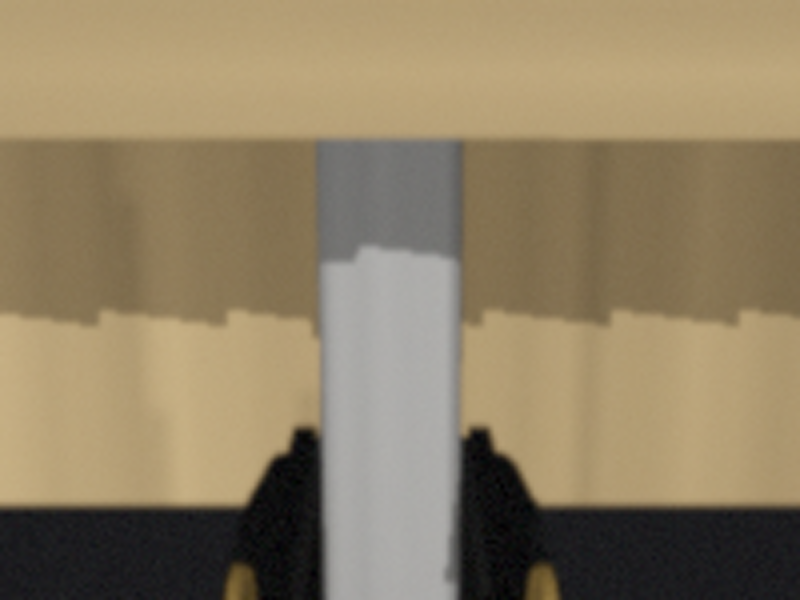

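Good grip (offset to centre ≈ 18 mm toward the back). Tip up and draw out.

Request:
servo_tool(
  steps="-4 0 0 0 -0.02 0 0; -4 0 0 0 -0.025 0 0; -4 0 0.5 0 -0.025 0 0; -2.5 0 0.5 0 -0.012 0 0; 0 0 0 0 0 0 0; 0 0 6 0 0 0 0; 0 0 15 0 0 0 0; 0 0 20 0 0 0 0",
)

```text
t: 24.8
eef_pos: [544.1, 292.7, 1.5]
tcp_rot: [0.01, 1.487, -1.423]
ft_force: [0.3, 0.3, -1.3]
opening: 0.189
```

```bash
python3 -c "
from h import *
plan([532,334.6,-17],.136,-.085)"
```

```text
pos [544.1 292.7   1.5] jaw 0.137 xaxis [ 0.012 -0.083 -0.996] op 18.0 F [ 0.3  0.3 -1.3] t 24.8 j [ 0.43  0.71  1.7  -0.12  0.76  0.38]
  -> shift(now axes) [ 14.8  -6.3 -44.5] shift(target axes) [ 14.8  -6.3 -44.6] rotvec [ 0.001 -0.001 -0.001]
```

Request:
servo_tool(
  steps="0 0 26 0 0 0 0; 0 0 28 0 0 0 0; 0 0 28 0 0 0 0; 0 0 28 0 0 0 0; -15 0 10 0 0 0 0; -35 0 0 0 0 0 0; -40 0 0 0 0 0 0; -35 0 10 0 0.03 0 0",
)

```text
t: 25.6
eef_pos: [557.6, 160.0, 138.5]
tcp_rot: [-0.191, 1.517, -1.631]
ft_force: [0.4, 0.9, -1.0]
opening: 0.185
```

```bash
python3 -c "
from h import *
plan([526.4,-308.8,110],-.147,0)"
```

```text
pos [557.6 160.  138.5] jaw 0.131 xaxis [-0.003 -0.053 -0.999] op 17.6 F [ 0.4  0.9 -1. ] t 25.6 j [ 0.19  0.48  1.7  -0.06  0.97  0.1 ]
  -> shift(now axes) [ 53.5 -91.8 458.5] shift(target axes) [ 28.5  37.8 468.3] rotvec [0.278 0.053 0.003]
```

Request:
servo_tool(
  steps="0 -5 35 0 0.027 0 0; 0 -5 42 0.07 0.026 0 0; 0 -4 42 0.07 0 0 0; 0 -2 42 0.07 0 0 0; 0 2 42 0.065 0 0 0; 0 4 42 0 0 0 0; 0 4 42 0 0 0 0; 0 4 42 0 0 0 0",
)

```text
t: 26.4
eef_pos: [545.6, -179.3, 154.4]
tcp_rot: [2.232, 1.559, 0.512]
ft_force: [1.1, 0.5, -1.9]
opening: 0.186
```

```bash
python3 -c "
from h import *
plan([526.4,-308.8,100],-.147,0)"
```

```text
pos [ 545.6 -179.3  154.4] jaw -0.15 xaxis [ 0.01   0.006 -1.   ] op 17.7 F [ 1.1  0.5 -1.9] t 26.4 j [-0.44  0.44  1.72  0.01  0.97 -0.29]
  -> shift(now axes) [ 53.4  -0.2 131.3] shift(target axes) [ 5.440e+01 -1.000e-01  1.309e+02] rotvec [-0.003 -0.007 -0.009]
```

Request:
servo_tool(
  steps="0 0 38 -0.003 -0.007 -0.009 0; 0 0 40 0 0 0 0; 10 0 35 0 0 0 0; 30 0 8 0 0 0 0; 35 0 0 0 0 0 0; 30 0 0 0 0 0 0; 12 0 0 0 0 0 0; 0 0 0 0 0 0 0",
)

```text
t: 27.2
eef_pos: [524.7, -312.8, 41.5]
tcp_rot: [1.292, 1.561, -0.433]
ft_force: [-0.5, 0.1, -1.4]
opening: 0.189
```

Run:
```python
from h import *
plan([526.4,-308.8,12],-.147,0)
p,d=read_camera('scene');crop(p,210,120,350,230,5.5,'v_s')
p,d=read_camera('top');crop(p,330,130,450,260,4.5,'v_t')
p,d=read_camera('wrist');cv2.imwrite('pics/v_w.png',p)
```

```text
pos [ 524.7 -312.8   41.5] jaw -0.155 xaxis [ 0.009 -0.004 -1.   ] op 17.9 F [-0.5  0.1 -1.4] t 27.2 j [-0.65  0.63  1.73  0.    0.77 -0.49]
  -> shift(now axes) [29.5  0.8 -4.3] shift(target axes) [29.5  1.1 -4.2] rotvec [-0.008  0.003 -0.01 ]
```

View pics/v_t.png

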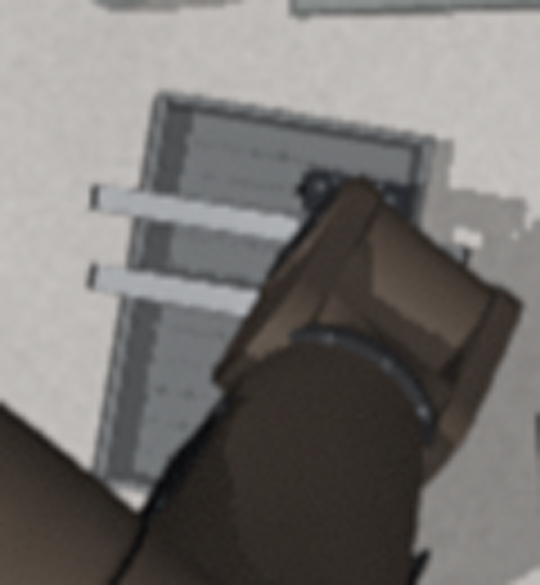

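View pics/v_w.png

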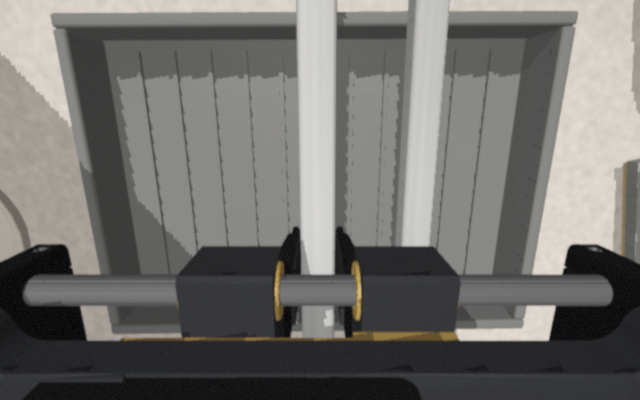

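Run:
```python
from h import *
c=get_calibration('top'); s,P,R=pose()
ey=np.array([.1465,.9892]);ex=np.array([.9892,-.1465]);c0=np.array([529,-291.])
for uv,z in(((90,275),88),((92.5,197),58)):
    e=ray(c,[(330+uv[0]/4.5,130+uv[1]/4.5)],z)[0]; print(e.round(1),"from tcp",((e-P)[:2]@ey).round(1),"tray y",((e[:2]-c0)@ey).round(1),"x",((e[:2]-c0)@ex).round(1))
print((P[:2]-c0)@ey)
```

```text
[ 547.  -157.1   88. ] from tcp 157.6 tray y 135.1 x -1.9
[ 606.3 -160.4   58. ] from tcp 163.1 tray y 140.5 x 57.3
-22.54588847992423
```

Request:
servo_tool(
  steps="5 1 -4.5 -0.008 0.003 -0.01 0; 12 0 0 0 0 0 0; 8 0 0 0 0 0 0; 3 0 0 0 0 0 0; 0 0 0 0 0 0 0; 0 0 0 0 0 0 0; 0 0 0 0 0 0 0; 0 0 0 0 0 0 0",
)

```text
t: 28.15
eef_pos: [529.5, -309.1, 16.6]
tcp_rot: [1.058, 1.563, -0.657]
ft_force: [-0.5, 0.4, -1.4]
opening: 0.188
```

Run:
```python
from h import *
plan([526.4,-308.8,12],-.147,0)
```

```text
pos [ 529.5 -309.1   16.6] jaw -0.144 xaxis [ 0.006 -0.005 -1.   ] op 17.9 F [-0.5  0.4 -1.4] t 28.1 j [-0.64  0.67  1.74 -0.    0.73 -0.49]
  -> shift(now axes) [ 4.6 -3.1  0.2] shift(target axes) [ 4.6 -3.1  0.2] rotvec [ 0.003  0.004 -0.007]
```

Request:
servo_tool(
  steps="3 -3 0 0.003 0.004 -0.007 0; 2 0 0 0 0 0 0; 0 0 0 0 0 0 0; 0 0 0 0 0 0 30; 0 0 0 0 0 0 30; 0 0 0 0 0 0 30; 0 0 0 0 0 0 30; -15 0 0 0 0 0 30",
)

```text
t: 28.95
eef_pos: [525.4, -308.5, 27.0]
tcp_rot: [-2.063, 1.568, 2.501]
ft_force: [-0.4, -0.5, 0.7]
opening: 0.314
```

Request:
servo_tool(
  steps="-40 0 0 0 0 0 40; -48 0 0 0 0 0 40; -48 0 0 0 0 0 40; 0 0 0 0 0 0 40; 0 -5 -40 0 0 0 40; 0 -5 -46 -0.07 0 0 40; 0 -3 -46 -0.07 0 0 40; 0 0 -46 -0.07 0 0 40",
)

```text
t: 29.75
eef_pos: [529.8, -130.1, 176.1]
tcp_rot: [0.942, 1.565, -0.568]
ft_force: [1.9, 0.4, 0.3]
opening: 0.42
```

```bash
python3 -c "
from h import *
plan([473.5,326.2,100],.150,0)"
```

```text
pos [ 529.8 -130.1  176.1] jaw 0.06 xaxis [ 0.005 -0.003 -1.   ] op 40.0 F [1.9 0.4 0.3] t 29.8 j [-0.36  0.38  1.76 -0.    0.99 -0.42]
  -> shift(now axes) [  74.5  -29.1 -459.1] shift(target axes) [  76.1   12.5 -459.6] rotvec [-0.09   0.004 -0.004]
```

Request:
servo_tool(
  steps="0 -3 -46 -0.09 0.004 0 40; 0 1 -46 0 0 0 40; 0 1 -46 0 0 0 40; 0 1 -46 0 0 0 40; 0 1 -46 0 0 0 40; 0 1 -46 0 0 0 40; 0 1 -46 0 0 0 40; 0 1 -46 0 0 0 40",
)

```text
t: 30.55
eef_pos: [476.0, 249.4, 180.0]
tcp_rot: [1.564, 1.562, 0.149]
ft_force: [0.5, -0.7, -0.7]
opening: 0.418
```

```bash
python3 -c "
from h import *
plan([473.5,326.2,90],.150,0)
p,d=read_camera('scene');crop(p,210,120,350,230,5.5,'w_s')"
```

```text
pos [476.  249.4 180. ] jaw 0.156 xaxis [ 0.009  0.001 -1.   ] op 39.7 F [ 0.5 -0.7 -0.7] t 30.6 j [ 0.36  0.36  1.78 -0.    0.99  0.21]
  -> shift(now axes) [ 90.1   8.7 -76.3] shift(target axes) [ 90.    9.  -76.3] rotvec [ 0.006  0.    -0.009]
```

View pics/w_s.png

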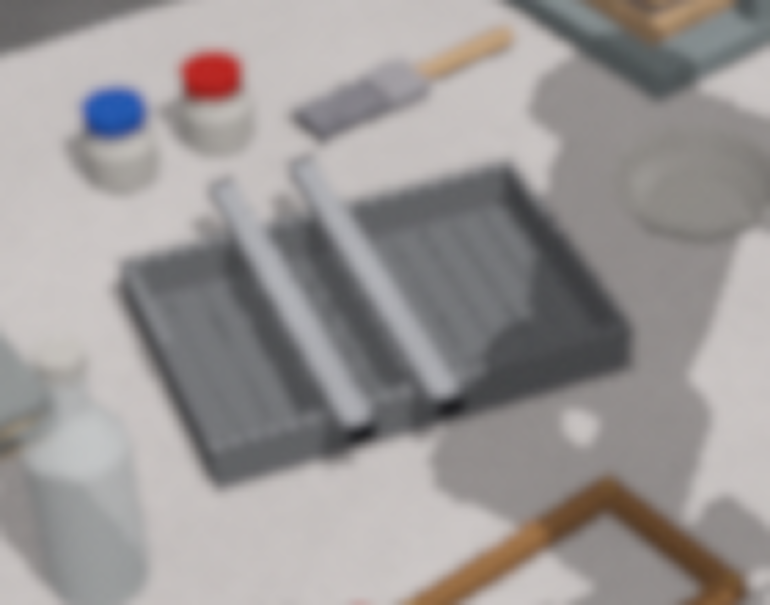

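Request:
servo_tool(
  steps="0 5 -35 0.006 0 -0.009 40; 5 4 -35 0 0 0 40; 25 0 -6 0 0 0 40; 30 0 0 0 0 0 40; 25 0 0 0 0 0 40; 0 0 0 0 0 0 40; 0 0 0 0 0 0 40; 0 0 0 0 0 0 40",
)

```text
t: 31.4
eef_pos: [470.3, 338.9, 97.6]
tcp_rot: [2.222, 1.565, 0.811]
ft_force: [-0.1, -0.4, -0.3]
opening: 0.42
```

```bash
python3 -c "
from h import *
plan([473.5,326.2,-17],.150,0)
p,d=read_camera('wrist');cv2.imwrite('pics/x_w.png',p);X=cloud(get_calibration('wrist'),d)
b,q=barfit(X,472,ymin=315,ymax=400); print('x at 326.2',np.polyval(b,326.2),'jaw',-b[0],len(q))"
```

```text
pos [470.3 338.9  97.6] jaw 0.159 xaxis [ 0.004  0.004 -1.   ] op 40.0 F [-0.1 -0.4 -0.3] t 31.4 j [0.51 0.52 1.76 0.   0.85 0.35]
  -> shift(now axes) [114.5   0.6  13.5] shift(target axes) [114.6   1.3  13.1] rotvec [ 0.009 -0.004 -0.005]
x at 326.2 472.76937568170723 jaw 0.14743588639626407 1586
```

View pics/x_w.png

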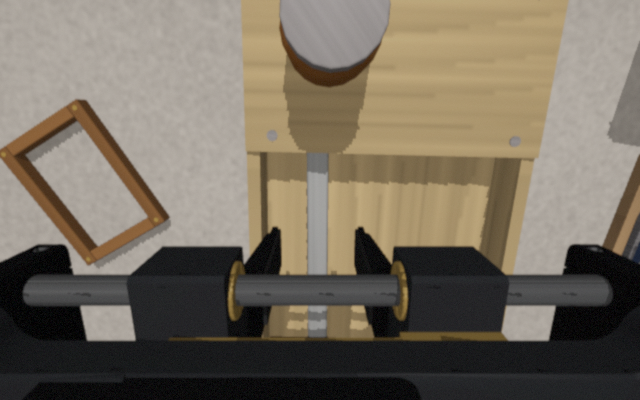

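Request:
servo_tool(
  steps="15 0.5 13 0.009 -0.004 -0.005 40; 30 0 0 0 0 0 40; 30 0 0 0 0 0 36; 20 0 0 0 0 0 34; 10 0 0 0 0 0 32; 0 0 0 0 0 0 32; 0 0 0 0 0 0 32; 0 0 0 0 0 0 32",
)

```text
t: 32.25
eef_pos: [477.4, 322.3, -7.7]
tcp_rot: [1.765, 1.563, 0.339]
ft_force: [0.1, -0.0, -0.3]
opening: 0.339
```

```bash
python3 -c "
from h import *
plan([473,326.2,-17],.148,0)
p,d=read_camera('wrist');crop(p,220,120,420,270,4,'y_w')"
```

```text
pos [477.4 322.3  -7.7] jaw 0.145 xaxis [ 0.008  0.003 -1.   ] op 32.2 F [ 0.1 -0.  -0.3] t 32.2 j [ 0.48  0.67  1.85 -0.    0.62  0.34]
  -> shift(now axes) [ 9.3 -3.9 -4.4] shift(target axes) [ 9.3 -3.8 -4.5] rotvec [-0.003 -0.002 -0.008]
```

View pics/y_w.png

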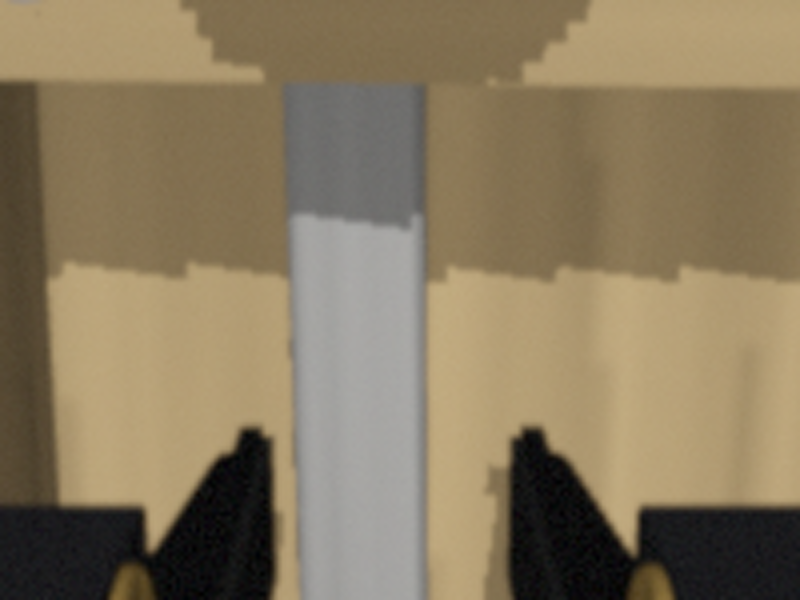

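Request:
servo_tool(
  steps="5 -3.8 -4.4 -0.003 -0.002 -0.008 32; 4.5 0 0 0 0 0 28; 0.5 0 0 0 0 0 26; 0 0 0 0 0 0 0; 0 0 0 0 0 0 0; 0 0 0 0 0 0 0; 0 0 0 0 0 0 0; 0 0 0 0 0 0 0",
)

```text
t: 33.1
eef_pos: [473.4, 327.3, -16.7]
tcp_rot: [1.775, 1.568, 0.354]
ft_force: [-0.0, -0.3, -1.8]
opening: 0.187
```

```bash
python3 -c "
from h import *
plan([473,326.2,-17],.148,0)
p,d=read_camera('wrist');X=cloud(get_calibration('wrist'),d)
b,q=barfit(X,472,ymin=335,ymax=400); print('x at 326.2',np.polyval(b,326.2),'jaw',-b[0],len(q))"
```

```text
pos [473.4 327.3 -16.7] jaw 0.149 xaxis [ 0.002  0.001 -1.   ] op 17.8 F [-0.  -0.3 -1.8] t 33.1 j [ 0.49  0.68  1.85 -0.    0.61  0.34]
  -> shift(now axes) [ 0.3 -0.5  1. ] shift(target axes) [ 0.3 -0.5  1. ] rotvec [ 0.001 -0.001 -0.002]
x at 326.2 473.24260204671026 jaw 0.13910819700924848 3138
```

Request:
servo_tool(
  steps="-4 0 0 0 -0.02 0 0; -4 0 0 0 -0.025 0 0; -4 0 0.5 0 -0.025 0 0; -2.5 0 0.5 0 -0.012 0 0; 0 0 0 0 0 0 0; 0 0 6 0 0 0 0; 0 0 15 0 0 0 0; 0 0 20 0 0 0 0",
)

```text
t: 33.95
eef_pos: [479.0, 284.7, 1.0]
tcp_rot: [0.016, 1.487, -1.404]
ft_force: [0.6, 0.2, -0.7]
opening: 0.186
```

```bash
python3 -c "
from h import *
plan([473,326.2,-17],.148,-.085)"
```

```text
pos [479.  284.7   1. ] jaw 0.151 xaxis [ 0.014 -0.082 -0.997] op 17.7 F [ 0.6  0.2 -0.7] t 34.0 j [ 0.46  0.65  1.86 -0.13  0.66  0.41]
  -> shift(now axes) [ 14.5   0.3 -43.3] shift(target axes) [ 14.4   0.2 -43.3] rotvec [ 0.003 -0.001 -0.002]
```

Request:
servo_tool(
  steps="0 0 26 0 0 0 0; 0 0 28 0 0 0 0; 0 0 28 0 0 0 0; 0 0 28 0 0 0 0; -15 0 10 0 0 0 0; -35 0 0 0 0 0 0; -40 0 0 0 0 0 0; -35 0 10 0 0.03 0 0",
)

```text
t: 34.75
eef_pos: [493.6, 149.9, 135.8]
tcp_rot: [-0.215, 1.517, -1.642]
ft_force: [1.5, 0.0, -1.0]
opening: 0.185
```

Request:
servo_tool(
  steps="0 0 35 0 0.027 0 0; 0 0 42 0.07 0.026 0 0; 0 0 42 0.07 0 0 0; 0 0 42 0.07 0 0 0; 0 0 42 0.07 0 0 0; 0 0 42 0 0 0 0; 0 0 42 0 0 0 0; 0 0 42 0 0 0 0",
)

```text
t: 35.55
eef_pos: [483.1, -193.4, 143.2]
tcp_rot: [2.91, 1.566, 1.192]
ft_force: [1.2, 1.2, -0.8]
opening: 0.183
```

```bash
python3 -c "
from h import *
plan([467.6,-296,40],-.147,0)"
```

```text
pos [ 483.1 -193.4  143.2] jaw -0.147 xaxis [ 0.002  0.004 -1.   ] op 17.4 F [ 1.2  1.2 -0.8] t 35.5 j [-0.51  0.39  1.86  0.01  0.9  -0.37]
  -> shift(now axes) [102.7  -0.4 104.2] shift(target axes) [103.2  -0.3 103.7] rotvec [-0.    -0.005 -0.001]
```

Request:
servo_tool(
  steps="0 0 35 0 -0.005 0 0; 5 0 38 0 0 0 0; 15 0 25 0 0 0 0; 30 0 3 0 0 0 0; 30 0 0 0 0 0 0; 18 0 0 0 0 0 0; 0 0 0 0 0 0 0; 0 0 0 0 0 0 0",
)

```text
t: 36.35
eef_pos: [457.0, -309.9, 41.9]
tcp_rot: [1.201, 1.567, -0.532]
ft_force: [0.5, 0.6, -1.9]
opening: 0.187
```

Run:
```python
from h import *
plan([467.6,-296,12],-.147,0)
p,d=read_camera('top');crop(p,330,130,450,260,4.5,'z_t')
```

```text
pos [ 457.  -309.9   41.9] jaw -0.162 xaxis [ 0.003 -0.002 -1.   ] op 17.8 F [ 0.5  0.6 -1.9] t 36.4 j [-0.72  0.57  1.87  0.    0.7  -0.55]
  -> shift(now axes) [ 29.9   8.2 -15.5] shift(target axes) [ 29.9   8.5 -15.3] rotvec [-0.015  0.001 -0.003]
```

View pics/z_t.png

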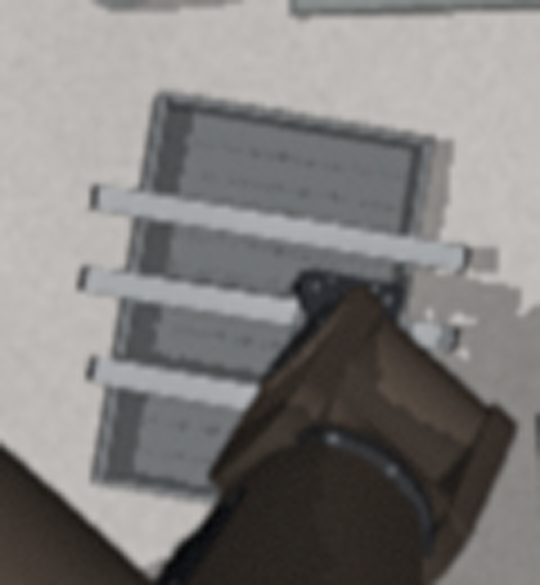

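Request:
servo_tool(
  steps="0 8.4 -15.4 -0.015 0 -0.003 0; 8 0 0 0 0 0 0; 8 0 0 0 0 0 0; 5 0 0 0 0 0 0; 0 0 0 0 0 0 0; 0 0 0 0 0 0 0; 0 0 0 0 0 0 0; 0 0 0 0 0 0 0",
)

```text
t: 37.2
eef_pos: [468.0, -298.3, 23.5]
tcp_rot: [0.871, 1.564, -0.847]
ft_force: [0.1, -0.6, -0.6]
opening: 0.19
```

Run:
```python
from h import *
plan([467.6,-296,12],-.147,0)
p,d=read_camera('top');crop(p,330,130,450,260,4.5,'z2_t')
```

```text
pos [ 468.  -298.3   23.5] jaw -0.148 xaxis [ 0.005 -0.005 -1.   ] op 18.1 F [ 0.1 -0.6 -0.6] t 37.2 j [-0.69  0.6   1.88 -0.    0.65 -0.54]
  -> shift(now axes) [11.5 -0.8 -2.3] shift(target axes) [11.5 -0.8 -2.2] rotvec [-0.001  0.005 -0.005]
```

View pics/z2_t.png

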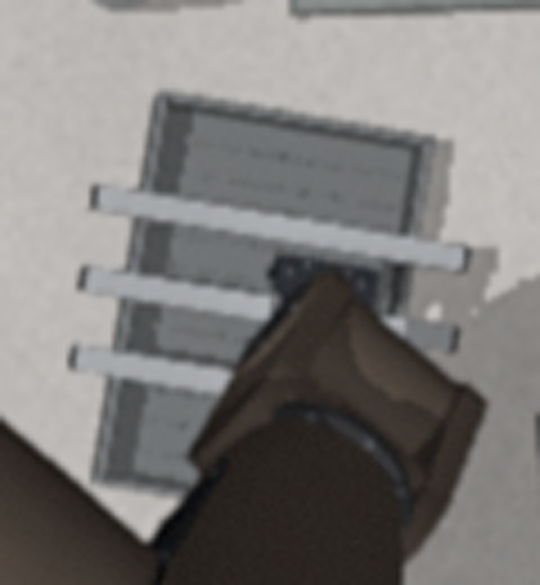

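Run:
```python
from h import *
c=get_calibration('top')
ey=np.array([.1465,.9892]);ex=np.array([.9892,-.1465]);c0=np.array([529,-291.])
for n,uv,z in(("A near",(92.5,197),58),("A far",(468,257),58),("B near",(80,277),58),("B far",(458,338),58),("C near",(70.5,356),70)):
    e=ray(c,[(330+uv[0]/4.5,130+uv[1]/4.5)],z)[0]; print(n,"tray y",((e[:2]-c0)@ey).round(1),"x",((e[:2]-c0)@ex).round(1))
```

```text
A near tray y 140.5 x 57.3
A far tray y -140.2 x 61.0
B near tray y 139.8 x -2.4
B far tray y -142.4 x 0.7
C near tray y 137.9 x -61.2
```

Request:
servo_tool(
  steps="4 -0.8 -2.2 0 0.005 -0.005 0; 4 0 0 0 0 0 0; 2.5 0 0 0 0 0 0; 1 0 0 0 0 0 0; 0 0 0 0 0 0 0; 0 0 0 0 0 0 0; 0 0 0 0 0 0 0; 0 0 0 0 0 0 0",
)

```text
t: 38.05
eef_pos: [467.7, -295.9, 11.3]
tcp_rot: [2.653, 1.57, 0.935]
ft_force: [-0.1, -0.5, -0.9]
opening: 0.188
```

Request:
servo_tool(
  steps="0.5 0 0 0 0 0 0; 0 0 0 0 0 0 30; 0 0 0 0 0 0 30; 0 0 0 0 0 0 30; 0 0 0 0 0 0 30; -15 0 0 0 0 0 30; -40 0 0 0 0 0 40; -48 0 0 0 0 0 40",
)

```text
t: 38.85
eef_pos: [465.5, -294.3, 111.4]
tcp_rot: [-2.178, 1.56, 2.386]
ft_force: [-0.4, -1.4, -0.2]
opening: 0.401
```

Request:
servo_tool(
  steps="-48 0 0 0 0 0 40; -48 0 0 0 0 0 40; 0 15 -25 0.14 0 0 40; 0 12 -20 0.14 0 0 40; 0 10 -15 0.14 0 0 40; 0 5 0 0.14 0 0 40; 0 0 0 0.14 0 0 40; 0 0 0 0.14 0 0 40",
)

```text
t: 39.65
eef_pos: [525.0, -249.0, 219.2]
tcp_rot: [2.808, 1.568, 0.22]
ft_force: [-0.1, -0.3, -0.5]
opening: 0.421
```

Run:
```python
from h import *
plan([530,-40,200],-1.4,0)
p,d=read_camera('wrist');cv2.imwrite('pics/aa_w.png',p)
p,d=read_camera('top');cv2.imwrite('pics/aa_t.png',p)
```

```text
pos [ 525.  -249.   219.2] jaw -1.017 xaxis [ 0.002  0.001 -1.   ] op 40.0 F [-0.1 -0.3 -0.5] t 39.6 j [-0.56  0.39  1.62  0.    1.13  0.46]
  -> shift(now axes) [  19.4 -175.1 -114.1] shift(target axes) [  19.2 -205.1  -40.5] rotvec [ 0.383 -0.002 -0.   ]
```

View pics/aa_w.png

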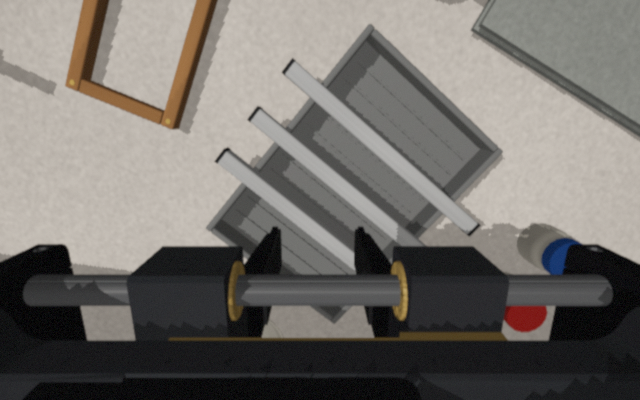

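View pics/aa_t.png

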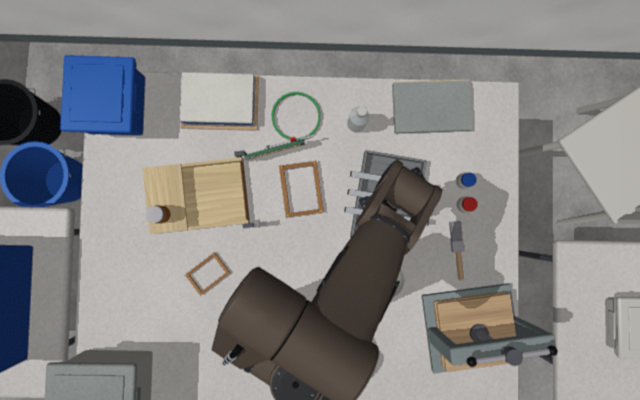

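Request:
servo_tool(
  steps="0 -33 -20 0.13 0 0 40; 0 -38 -14 0.13 0 0 40; 0 -42 -5 0.13 0 0 40; 0 -42 0 0 0 0 40; 0 -42 0 0 0 0 40; 0 -30 0 0 0 0 40; 0 0 0 0 0 0 40; 0 0 0 0 0 0 40",
)

```text
t: 40.55
eef_pos: [491.6, -9.4, 218.4]
tcp_rot: [-3.02, 1.569, 0.31]
ft_force: [-0.4, -0.3, 0.2]
opening: 0.419
```

Run:
```python
from h import *
plan([530,-40,150],-1.4,0)
p,d=read_camera('wrist');cv2.imwrite('pics/ab_w.png',p);X=cloud(get_calibration('wrist'),d);np.save('/tmp/abX.npy',X)
h=cv2.cvtColor(p,cv2.COLOR_BGR2HSV); m=((X[...,2]>13)&(X[...,2]<27)&(h[...,0]<20)&(h[...,1]>90)).astype(np.uint8)
n,l,st,ce=cv2.connectedComponentsWithStats(m)
for i in range(1,n):
    if st[i,4]>800:
        q=X[l==i]; (c,wh,a)=cv2.minAreaRect(np.percentile(q[:,:2],[0],axis=0).astype(np.float32)) if 0 else cv2.minAreaRect(q[:,:2].astype(np.float32)); print(st[i],np.round(c,1),np.round(wh,1),a,"z",np.median(q[:,2]))
```

```text
pos [491.6  -9.4 218.4] jaw -1.382 xaxis [ 0.002  0.001 -1.   ] op 39.9 F [-0.4 -0.3  0.2] t 40.5 j [-0.15  0.26  1.82  0.    1.06  1.23]
  -> shift(now axes) [ 68.4  37.3 -31.9] shift(target axes) [ 68.4  36.7 -32.7] rotvec [ 0.018 -0.002  0.   ]
[  94    0   73  188 2377] [540.3 223.6] [207.5  89.1] 1.8975001573562622 z 24.928128250071094
[ 262   34  115  158 6390] [555.7   4.3] [177.6 128.4] 9.127325057983398 z 19.813569472288208
```

View pics/ab_w.png

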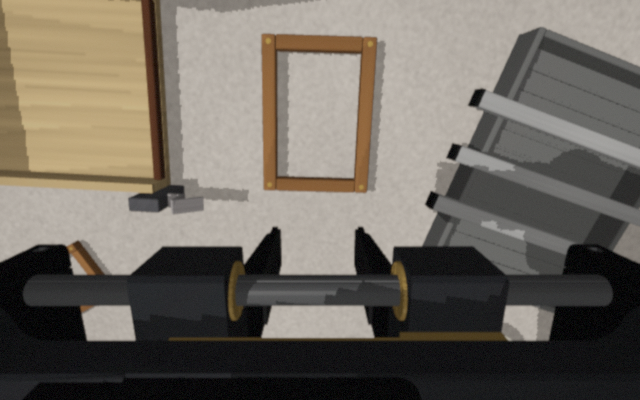

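Run:
```python
from h import *
plan([564.7,-52,20],-1.412,0)
```

```text
pos [491.6  -9.7 218.4] jaw -1.383 xaxis [ 0.002  0.001 -1.   ] op 39.9 F [-0.1  0.4  0.5] t 40.6 j [-0.15  0.26  1.82  0.    1.06  1.23]
  -> shift(now axes) [198.5  55.2 -63.6] shift(target axes) [198.4  53.3 -65.5] rotvec [ 0.029 -0.002  0.   ]
```

Request:
servo_tool(
  steps="5 25 -30 0.028 -0.002 0 45; 25 25 -30 0 0 0 45; 40 5 -5 0 0 0 45; 44 0 0 0 0 0 45; 40 0 0 0 0 0 45; 25 0 0 0 0 0 45; 10 0 0 0 0 0 45; 0 0 0 0 0 0 45",
)

```text
t: 41.4
eef_pos: [571.2, -65.1, 22.8]
tcp_rot: [2.713, 1.566, -0.267]
ft_force: [-0.5, -0.5, 0.0]
opening: 0.471
```

Run:
```python
from h import *
plan([564.7,-52,-29],-1.412,0)
p,d=read_camera('wrist');cv2.imwrite('pics/ac_w.png',p);X=cloud(get_calibration('wrist'),d)
h=cv2.cvtColor(p,cv2.COLOR_BGR2HSV); m=((X[...,2]>13)&(X[...,2]<27)&(h[...,0]<20)&(h[...,1]>90)).astype(np.uint8)
n,l,st,ce=cv2.connectedComponentsWithStats(m)
for i in range(1,n):
    if st[i,4]>800:
        q=X[l==i]; c,wh,a=cv2.minAreaRect(q[:,:2].astype(np.float32)); print(st[i],np.round(c,1),np.round(wh,1),a,"z",np.median(q[:,2]))
```

```text
pos [571.2 -65.1  22.8] jaw -1.409 xaxis [ 0.005 -0.001 -1.   ] op 44.8 F [-0.5 -0.5  0. ] t 41.4 j [-0.23  0.62  1.83 -0.    0.69  1.18]
  -> shift(now axes) [ 51.7 -14.1   4.6] shift(target axes) [ 51.8 -14.    4.4] rotvec [ 0.003 -0.005 -0.002]
[   93    89   217   186 13468] [583.7   9. ] [122.2 129.3] 9.175039291381836 z 20.671869311434165
[ 255  306   55   32 1162] [494.4 -50.8] [27.2 39. ] 8.495343208312988 z 20.46370116816737
```

View pics/ac_w.png

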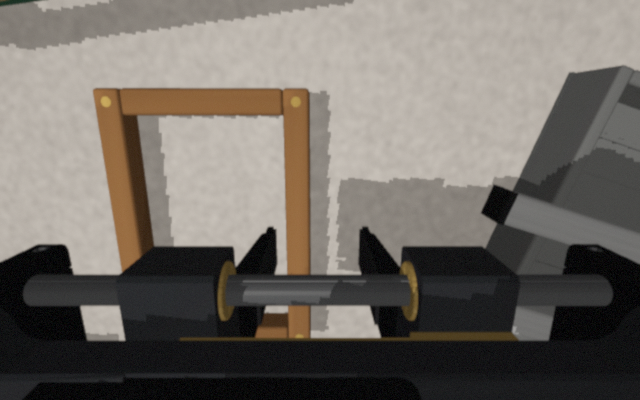

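Request:
servo_tool(
  steps="0 -14 4.5 0.003 -0.005 -0.002 45; 10 0 0 0 0 0 45; 18 0 0 0 0 0 40; 14 0 0 0 0 0 36; 7 0 0 0 0 0 34; 0 0 0 0 0 0 34; 0 0 0 0 0 0 34; 0 0 0 0 0 0 34",
)

```text
t: 42.25
eef_pos: [568.6, -50.6, -20.5]
tcp_rot: [2.755, 1.557, -0.225]
ft_force: [-0.3, -0.0, -0.1]
opening: 0.359
```

Run:
```python
from h import *
plan([564.7,-52,-29],-1.412,0)
p,d=read_camera('wrist');crop(p,220,120,420,270,4,'ad_w')
```

```text
pos [568.6 -50.6 -20.5] jaw -1.409 xaxis [ 0.013 -0.003 -1.   ] op 34.1 F [-0.3 -0.  -0.1] t 42.2 j [-0.2   0.68  1.87 -0.    0.58  1.21]
  -> shift(now axes) [8.4 0.7 4.1] shift(target axes) [8.5 0.8 4. ] rotvec [ 0.003 -0.012 -0.005]
```

View pics/ad_w.png

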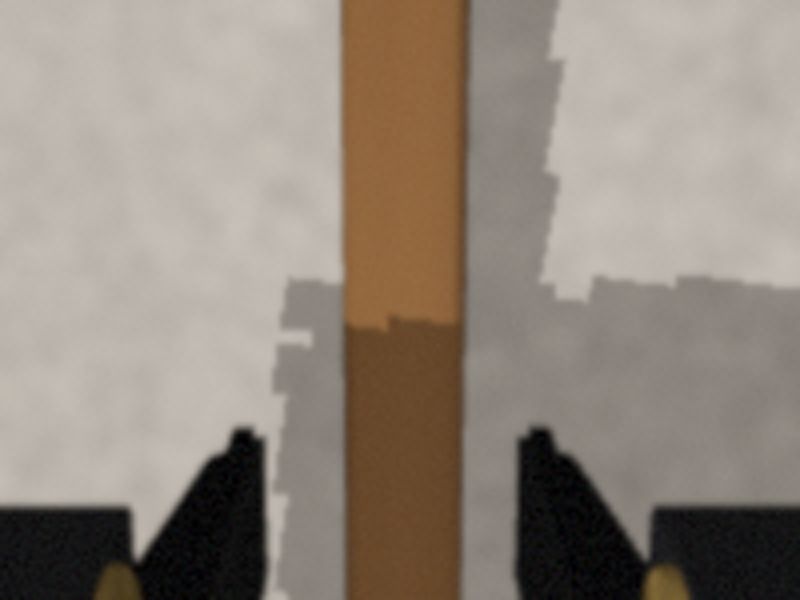

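Centred. Lower 7 mm more and close.

Request:
servo_tool(
  steps="4 1 4 0 -0.012 -0.005 30; 4 0 0 0 0 0 26; 0 0 0 0 0 0 24; 0 0 0 0 0 0 0; 0 0 0 0 0 0 0; 0 0 0 0 0 0 0; 0 0 0 0 0 0 0; 0 0 0 0 0 0 0",
)

```text
t: 43.1
eef_pos: [565.0, -52.7, -28.3]
tcp_rot: [2.903, 1.57, -0.078]
ft_force: [0.2, 0.7, -1.4]
opening: 0.167
```

Run:
```python
from h import *
plan([564.7,-52,-29],-1.412,0)
```

```text
pos [565.  -52.7 -28.3] jaw -1.41 xaxis [ 0.001 -0.    -1.   ] op 15.9 F [ 0.2  0.7 -1.4] t 43.1 j [-0.21  0.7   1.87  0.    0.57  1.2 ]
  -> shift(now axes) [ 0.7 -0.7  0.2] shift(target axes) [ 0.7 -0.7  0.2] rotvec [ 0.002 -0.001 -0.   ]
```

Request:
servo_tool(
  steps="-10 0 0 0 0 0 0; -25 0 0 0 0 0 0; -35 0 0 0 0 0 0; -40 0 0 0 0 0 0; -20 15 0 0.04 0 0 0; 0 28 0 0.05 0 0 0; 0 30 0 0.05 0 0 0; 0 30 0 0.05 0 0 0",
)

```text
t: 43.9
eef_pos: [572.7, -154.7, 111.9]
tcp_rot: [2.373, 1.57, -0.797]
ft_force: [0.8, 0.9, -1.5]
opening: 0.168
```

Run:
```python
from h import *
plan([520.6,-347.4,80],-1.718,0)
p,d=read_camera('scene');crop(p,200,100,400,260,4,'ae_s')
```

```text
pos [ 572.7 -154.7  111.9] jaw -1.6 xaxis [ 0.001 -0.001 -1.   ] op 16.0 F [ 0.8  0.9 -1.5] t 43.9 j [-0.37  0.52  1.71 -0.    0.91  1.23]
  -> shift(now axes) [ 32.  194.1  46.6] shift(target axes) [ 31.9 198.3  23.3] rotvec [ 0.118 -0.001 -0.001]
```

View pics/ae_s.png

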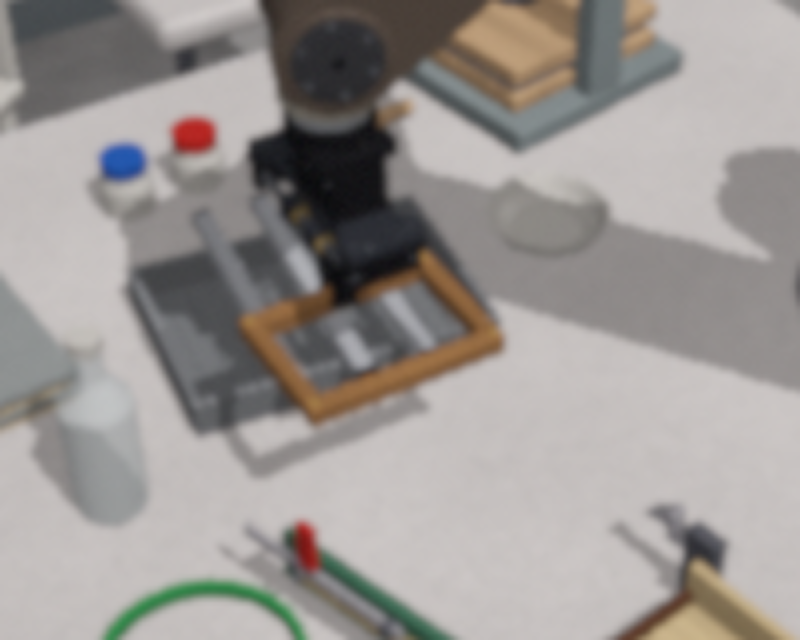

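Request:
servo_tool(
  steps="0 30 8 0.06 0 0 0; 0 35 5 0.058 0 0 0; 0 35 4 0 0 0 0; 0 35 4 0 0 0 0; 0 30 3 0 0 0 0; 8 20 1 0 0 0 0; 10 0 0 0 0 0 0; 0 0 0 0 0 0 0",
)

```text
t: 44.75
eef_pos: [521.7, -346.7, 98.0]
tcp_rot: [2.401, 1.566, -0.898]
ft_force: [-0.0, -0.0, -1.3]
opening: 0.169
```

Run:
```python
from h import *
plan([520.6,-347.4,40],-1.718,0)
p,d=read_camera('wrist');cv2.imwrite('pics/af_w.png',p)
p,d=read_camera('scene');crop(p,200,100,400,260,4,'af_s')
```

```text
pos [ 521.7 -346.7   98. ] jaw -1.729 xaxis [ 0.003 -0.003 -1.   ] op 16.1 F [-0.  -0.  -1.3] t 44.8 j [-0.69  0.58  1.64 -0.    0.92  1.04]
  -> shift(now axes) [58.   0.7  1.2] shift(target axes) [58.   0.9  1. ] rotvec [-0.01  -0.003 -0.003]
```

View pics/af_w.png

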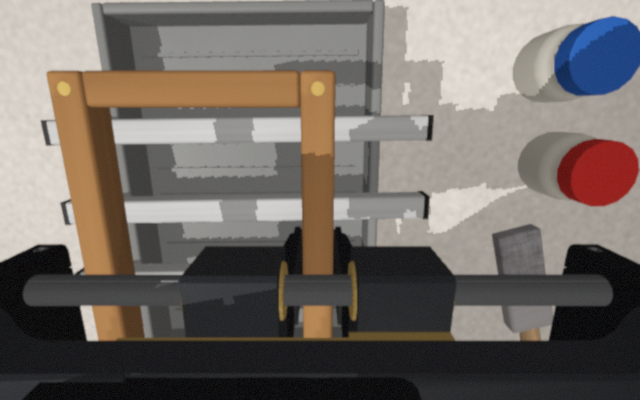

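View pics/af_s.png

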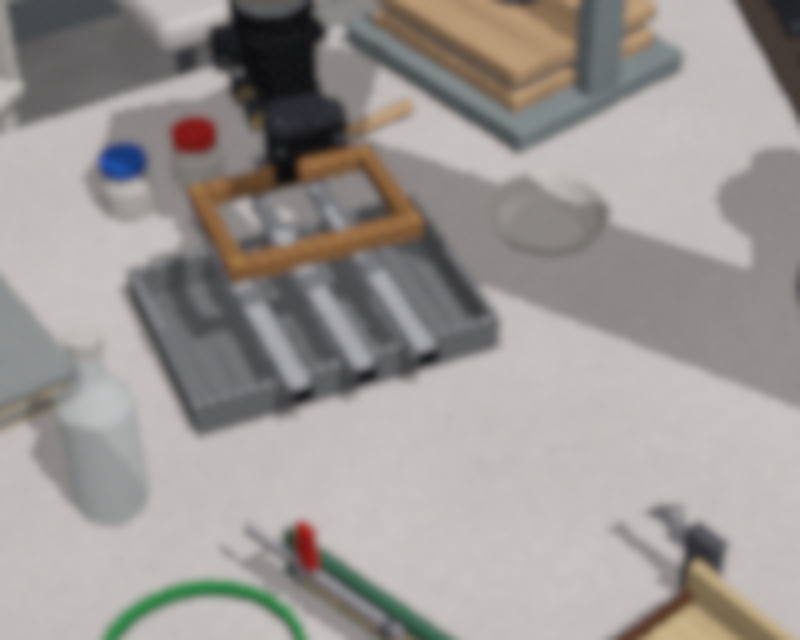

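Request:
servo_tool(
  steps="15 1 1 -0.01 -0.003 -0.003 0; 25 0 0 0 0 0 0; 18 0 0 0 0 0 0; 4 0 0 0 0 0 0; 0 0 0 0 0 0 0; 0 0 0 0 0 0 0; 0 0 0 0 0 0 0; 0 0 0 0 0 0 0",
)

```text
t: 45.65
eef_pos: [524.2, -343.4, 36.2]
tcp_rot: [2.736, 1.566, -0.543]
ft_force: [-0.0, -0.3, -2.8]
opening: 0.166
```

Run:
```python
from h import *
plan([520.6,-347.4,29.7],-1.718,0)
p,d=read_camera('top');crop(p,330,130,450,260,4.5,'ag_t')
```

```text
pos [ 524.2 -343.4   36.2] jaw -1.708 xaxis [ 0.004 -0.002 -1.   ] op 15.7 F [-0.  -0.3 -2.8] t 45.6 j [-0.69  0.66  1.69  0.    0.79  1.02]
  -> shift(now axes) [6.5 4.4 3. ] shift(target axes) [6.5 4.5 2.9] rotvec [ 0.01  -0.004 -0.002]
```

View pics/ag_t.png

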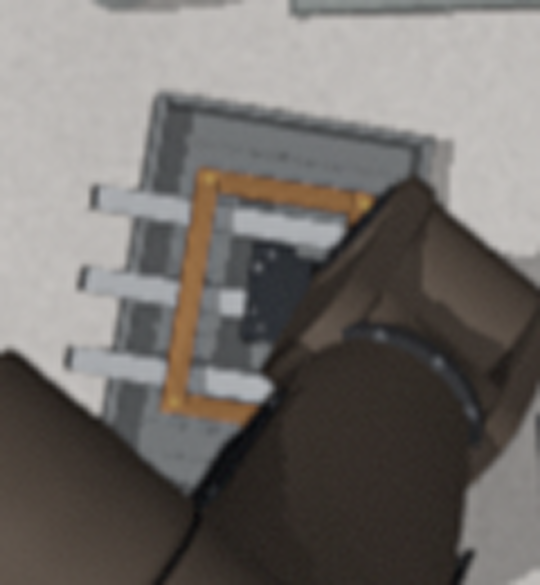

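Request:
servo_tool(
  steps="2 4.4 3 0.01 -0.004 -0.002 0; 2 0 0 0 0 0 0; 1.5 0 0 0 0 0 0; 0 0 0 0 0 0 0; 0 0 0 0 0 0 0; 0 0 0 0 0 0 0; 0 0 0 0 0 0 0; 0 0 0 0 0 0 0",
)

```text
t: 46.5
eef_pos: [520.4, -348.3, 31.1]
tcp_rot: [2.827, 1.57, -0.463]
ft_force: [0.0, -0.2, -2.1]
opening: 0.163
```

Run:
```python
from h import *
plan([520.6,-347.4,29.7],-1.718,0)
```

```text
pos [ 520.4 -348.3   31.1] jaw -1.72 xaxis [ 0.001 -0.001 -1.   ] op 15.5 F [ 0.  -0.2 -2.1] t 46.5 j [-0.7   0.66  1.69  0.    0.79  1.02]
  -> shift(now axes) [ 1.4 -0.9 -0. ] shift(target axes) [ 1.4 -0.9 -0.1] rotvec [-0.002 -0.001 -0.   ]
```

Request:
servo_tool(
  steps="1.5 0 0 0 0 0 0; 0.5 0 0 0 0 0 0; 0 0 0 0 0 0 0; 0 0 0 0 0 0 28; 0 0 0 0 0 0 28; 0 0 0 0 0 0 28; 0 0 0 0 0 0 28; 0 0 0 0 0 0 28",
)

```text
t: 47.3
eef_pos: [520.9, -348.5, 29.9]
tcp_rot: [2.761, 1.568, -0.53]
ft_force: [-0.0, 0.5, 0.3]
opening: 0.292
```

Request:
servo_tool(
  steps="-10 0 0 0 0 0 30; -30 0 0 0 0 0 30; -45 0 0 0 0 0 30; -45 0 0 0 0 0 30; -40 -10 0 0 0 0 30; 0 -30 0 0 0 0 0; 0 -40 0 0 0 0 0; 0 -40 0 0 0 0 0",
)

```text
t: 48.1
eef_pos: [538.1, -230.4, 212.1]
tcp_rot: [2.784, 1.564, -0.513]
ft_force: [0.7, -0.5, 0.3]
opening: 0.118
```

Run:
```python
from tray import *
plan([700,-100,200],.3,0)
p,d=read_camera('wrist');cv2.imwrite('pics/ah_w.png',p);X=cloud(get_calibration('wrist'),d); fit(X,(529,-291))
p,d=read_camera('scene');cv2.imwrite('pics/ah_s.png',p); crop(p,200,100,400,260,4,'ah_c')
```

```text
pos [ 538.1 -230.4  212.1] jaw -1.726 xaxis [ 0.006 -0.003 -1.   ] op 11.2 F [ 0.7 -0.5  0.3] t 48.1 j [-0.52  0.4   1.62  0.    1.11  1.21]
  -> shift(now axes) [  12.6 -153.9 -139.7] shift(target axes) [ 12.1 193.2 -76.7] rotvec [-2.026e+00 -2.000e-03 -8.000e-03]
tray c [ 528.4 -285.3] yaw -0.1453 n 1071 0 1588 x l/r None 145.99033045856618 rim y spread [ 97.36457636 104.70649042]
```

View pics/ah_w.png

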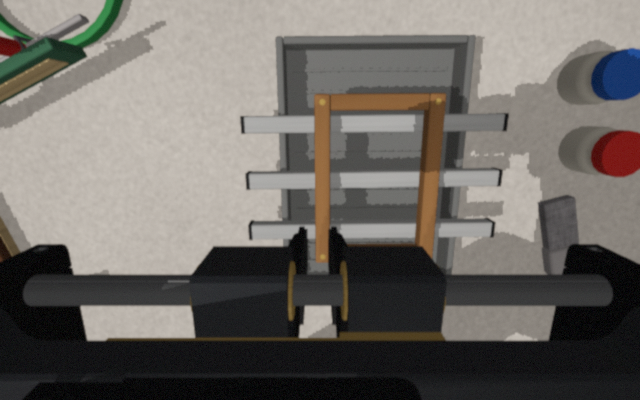

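View pics/ah_c.png

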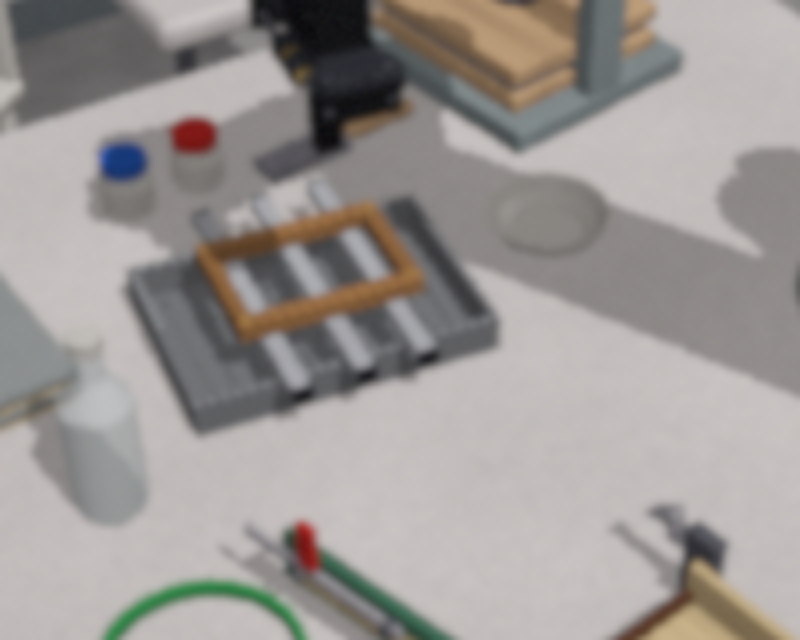

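Request:
servo_tool(
  steps="0 -38 -8 -0.07 0 0 0; 0 -44 -12 -0.07 0 0 0; 0 -42 -15 -0.07 0 0 0; 0 -42 -17 -0.07 0 0 0; 0 -40 -22 0 0 0 0; 0 -40 -22 0 0 0 0; 0 -40 -22 0 0 0 0; 0 -40 -22 0 0 0 0",
)

```text
t: 49.0
eef_pos: [666.3, 111.5, 217.5]
tcp_rot: [2.527, 1.559, -0.481]
ft_force: [0.9, 0.3, 0.9]
opening: 0.006
```

Run:
```python
from h import *
plan([701,149,110],-1.43,0)
print(rack(106,-12))
p,d=read_camera('wrist');cv2.imwrite('pics/ai_w.png',p)
```

```text
pos [666.3 111.5 217.5] jaw -1.438 xaxis [ 0.01  -0.005 -1.   ] op 0.6 F [0.9 0.3 0.9] t 49.0 j [ 0.07  0.53  1.38 -0.01  1.22  1.51]
  -> shift(now axes) [107.6 -33.3 -38.3] shift(target axes) [107.5 -32.3 -39.6] rotvec [-0.008 -0.01  -0.007]
[653.65062484 192.67575699   0.        ]
```

View pics/ai_w.png

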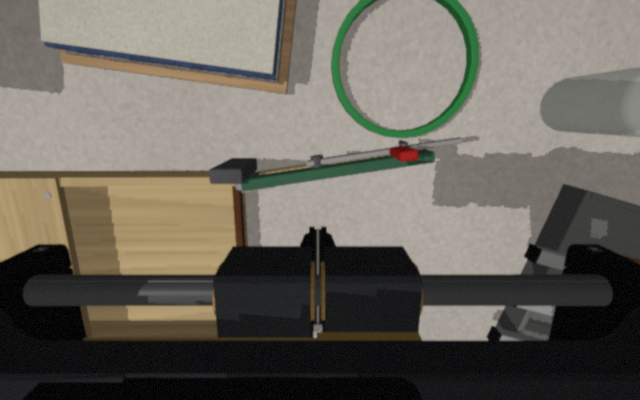

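Run:
```python
from h import *
c=get_calibration('wrist'); g=ray(c,[(247,181),(431,155)],82); print(g.round(1), np.arctan2(*(g[1]-g[0])[[1,0]]))
H=rack(106,-12)[:2]; phi=np.arctan2(*(g[1]-g[0])[[1,0]])+np.pi-RY; print("phi",phi)
for a,d in((55,33),(55,18)):
    A=np.pi+RY+phi; u=np.array([np.cos(A),np.sin(A)]); n=np.array([-u[1],u[0]]); print(u,n,H+a*u+d*n)
```

```text
[[660.9 191.1  82. ]
 [713.4   6.5  82. ]] -1.2936673088690716
phi 1.7129253447207216
[ 0.27359534 -0.96184489] [0.96184489 0.27359534] [700.43924989 148.80293436]
[ 0.27359534 -0.96184489] [0.96184489 0.27359534] [686.01157656 144.69900425]
```

Request:
servo_tool(
  steps="0 -16 -22 -0.008 -0.01 -0.007 0; 20 -16 -20 0 0 0 0; 35 0 0 0 0 0 0; 35 0 0 0 0 0 0; 15 0 0 0 0 0 0; 0 0 0 0 0 0 0; 0 0 0 0 0 0 0; 0 0 0 0 0 0 0",
)

```text
t: 49.85
eef_pos: [709.8, 157.1, 115.1]
tcp_rot: [-2.928, 1.564, 0.362]
ft_force: [-0.2, 0.3, -0.2]
opening: -0.0
```

Run:
```python
from h import *
plan([703,149,8],-1.43,0)
```

```text
pos [709.8 157.1 115.1] jaw -1.423 xaxis [ 0.007  0.003 -1.   ] op -0.0 F [-0.2  0.3 -0.2] t 49.9 j [0.13 0.69 1.35 0.   1.09 1.55]
  -> shift(now axes) [107.1   7.1   8.6] shift(target axes) [107.1   7.    7.8] rotvec [ 0.007 -0.007  0.002]
```

Request:
servo_tool(
  steps="15 7 3 0.007 -0.007 0 0; 30 0 0 0 0 0 0; 30 0 0 0 0 0 0; 22 0 0 0 0 0 0; 8 0 0 0 0 0 0; 0 0 0 0 0 0 0; 0 0 0 0 0 0 0; 0 0 0 0 0 0 0",
)

```text
t: 50.65
eef_pos: [711.6, 146.4, 13.0]
tcp_rot: [-3.067, 1.56, 0.212]
ft_force: [0.8, 0.9, -0.1]
opening: 0.005
```

```bash
cat >> h.py <<'E'
def push(phis,a=55,d=17,jaw=-1.43):
    s,p,R=pose(); H=rack(106,-12)[:2]; 
    print("pos",p.round(1),"jaw",yaw_of(R).round(3),"xax",R[:,0].round(3),"F",np.round(s["ft_force"],1),"t",round(s["t"],1))
    r=p[:2]-H; print(" rad",np.hypot(*r).round(1))
    Rt=target_R(jaw); q=p.copy()
    for f in phis:
        A=np.pi+RY+f; u=np.array([np.cos(A),np.sin(A)]); n=np.array([-u[1],u[0]]); t=H+a*u+d*n
        w=np.array([t[0]-q[0],t[1]-q[1],0]); print(f,t.round(1),"row",(Rt.T@w).round(1)); q[:2]=t
E
python3 - <<'E'
from h import *
push([1.7,1.5,1.3,1.1,.9,.7,.5,.3,.1,0])
p,d=read_camera('scene');crop(p,240,190,380,300,5.5,'aj_s')
E
```

```text
pos [711.6 146.4  13. ] jaw -1.434 xax [ 0.01   0.002 -1.   ] F [ 0.8  0.9 -0.1] t 50.6
 rad 74.1
1.7 [684.4 144. ] row [ 0.  -1.4 27.2]
1.5 [674.1 138.9] row [ 0.   3.7 10.9]
1.3 [663.  135.9] row [ 0.   1.4 11.4]
1.1 [651.6 135.1] row [ 0.  -0.9 11.5]
0.9 [640.2 136.7] row [ 0.  -3.1 11.1]
0.7 [629.3 140.5] row [ 0.  -5.3 10.2]
0.5 [619.5 146.4] row [ 0.  -7.2  9. ]
0.3 [610.9 154.1] row [ 0.  -8.8  7.4]
0.1 [604.1 163.3] row [  0.  -10.1   5.4]
0 [601.4 168.4] row [ 0.  -5.4  1.9]
```

View pics/aj_s.png

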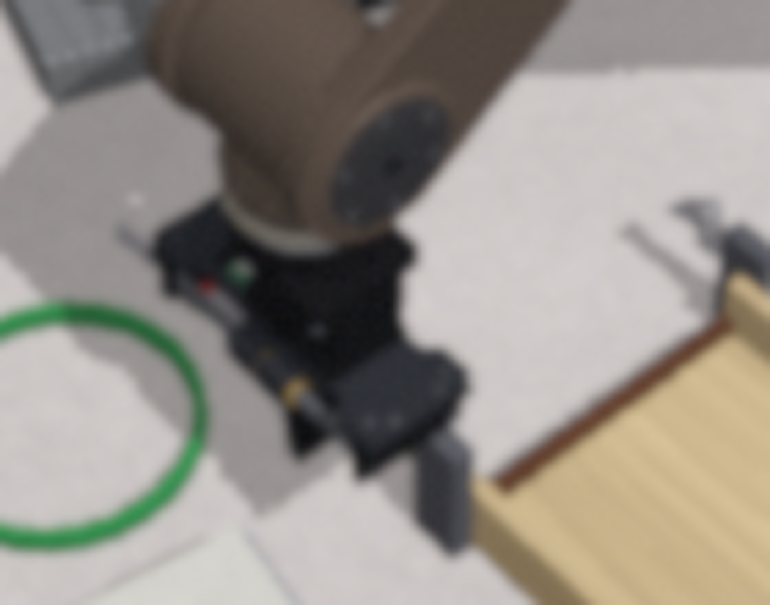

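Request:
servo_tool(
  steps="2 0 14 0 -0.008 0 0; 0 -1 13 0 0 0 0; 0 3.5 11 0 0 0 0; 0 1.5 11.5 0 0 0 0; 0 -1 11.5 0 0 0 0; 0 -3 11 0 0 0 0; 0 0 0 0 0 0 0; 0 0 0 0 0 0 0",
)

```text
t: 51.5
eef_pos: [644.7, 137.8, 18.6]
tcp_rot: [-3.107, 1.548, 0.172]
ft_force: [-0.1, -0.1, -0.2]
opening: 0.007
```

Run:
```python
from h import *
push([.9,.7,.5,.3,.2,.1,0])
p,d=read_camera('wrist');cv2.imwrite('pics/ak_w.png',p)
```

```text
pos [644.7 137.8  18.6] jaw -1.433 xax [ 0.022  0.004 -1.   ] F [-0.1 -0.1 -0.2] t 51.5
 rad 55.6
0.9 [640.2 136.7] row [0.  0.4 4.7]
0.7 [629.3 140.5] row [ 0.  -5.3 10.2]
0.5 [619.5 146.4] row [ 0.  -7.2  9. ]
0.3 [610.9 154.1] row [ 0.  -8.8  7.4]
0.2 [607.3 158.5] row [ 0.  -4.9  3. ]
0.1 [604.1 163.3] row [ 0.  -5.2  2.5]
0 [601.4 168.4] row [ 0.  -5.4  1.9]
```

View pics/ak_w.png

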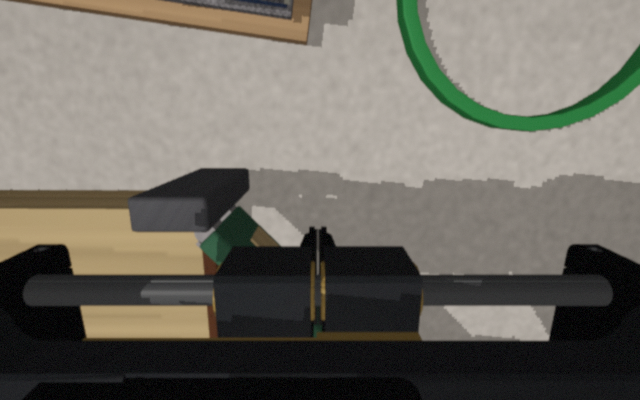

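Request:
servo_tool(
  steps="4 0.4 5 0 -0.022 0 0; 3 -5 10 0 0 0 0; 0 -7 9 0 0 0 0; 0 -9 7.5 0 0 0 0; 0 -5 3 0 0 0 0; 0 0 0 0 0 0 0; 0 0 0 0 0 0 0; 0 0 0 0 0 0 0",
)

```text
t: 52.35
eef_pos: [606.2, 160.1, 10.6]
tcp_rot: [-2.8, 1.571, 0.479]
ft_force: [0.5, -0.4, 0.4]
opening: 0.003
```

Run:
```python
from h import *
push([.2,.1,0])
p,d=read_camera('wrist');cv2.imwrite('pics/al_w.png',p)
p,d=read_camera('scene');crop(p,300,200,400,290,7,'al_s')
```

```text
pos [606.2 160.1  10.6] jaw -1.433 xax [ 0.  0. -1.] F [ 0.5 -0.4  0.4] t 52.4
 rad 57.5
0.2 [607.3 158.5] row [ 0.   1.7 -0.9]
0.1 [604.1 163.3] row [ 0.  -5.2  2.5]
0 [601.4 168.4] row [ 0.  -5.4  1.9]
```

View pics/al_s.png

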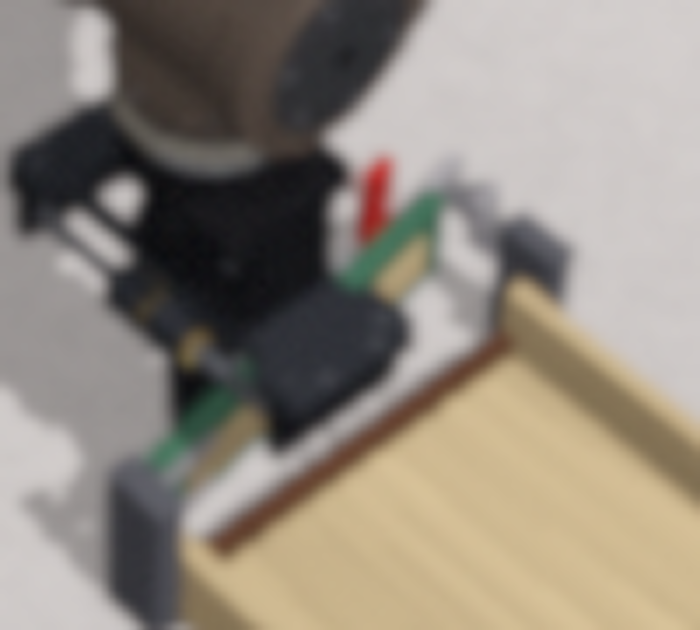

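View pics/al_w.png

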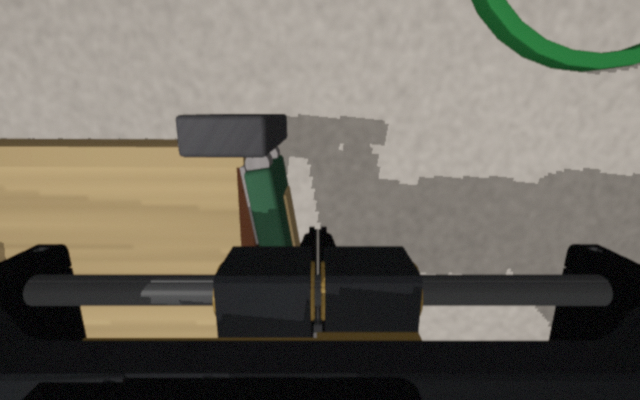

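Request:
servo_tool(
  steps="0 -4 1.5 0 0 0 0; 0 -4 1.5 0 0 0 0; 0 -4 1 0 0 0 0; 0 -3 0.5 0 0 0 0; 0 0 0 0 0 0 0; 0 0 0 0 0 0 0; 0 0 0 0 0 0 0; 0 0 0 0 0 0 0",
)

```text
t: 53.25
eef_pos: [602.8, 169.0, 10.7]
tcp_rot: [2.13, 1.564, -0.876]
ft_force: [0.9, -0.5, -0.2]
opening: 0.001
```

Run:
```python
from h import *
push([.1,0])
p,d=read_camera('wrist');cv2.imwrite('pics/am_w.png',p)
p,d=read_camera('scene');crop(p,300,200,400,290,7,'am_s')
```

```text
pos [602.8 169.   10.7] jaw -1.435 xax [ 0.004 -0.005 -1.   ] F [ 0.9 -0.5 -0.2] t 53.2
 rad 56.1
0.1 [604.1 163.3] row [ 0.   5.8 -0.5]
0 [601.4 168.4] row [ 0.  -5.4  1.9]
```

View pics/am_s.png

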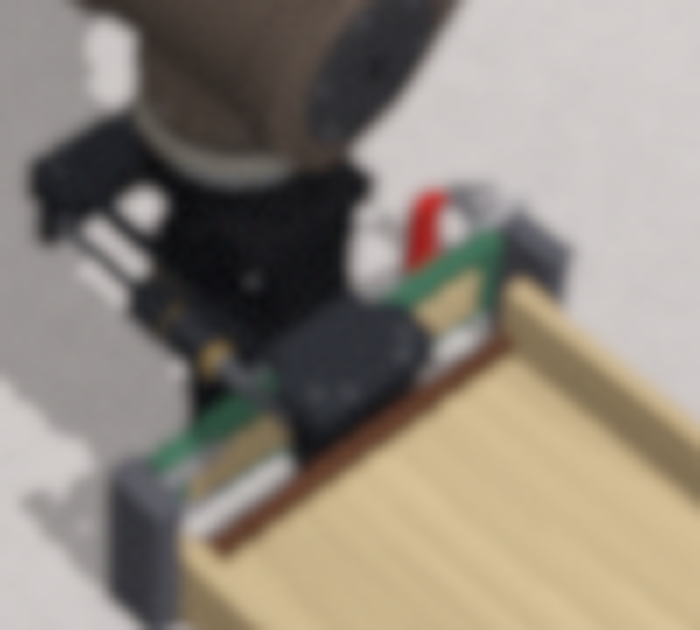

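View pics/am_w.png

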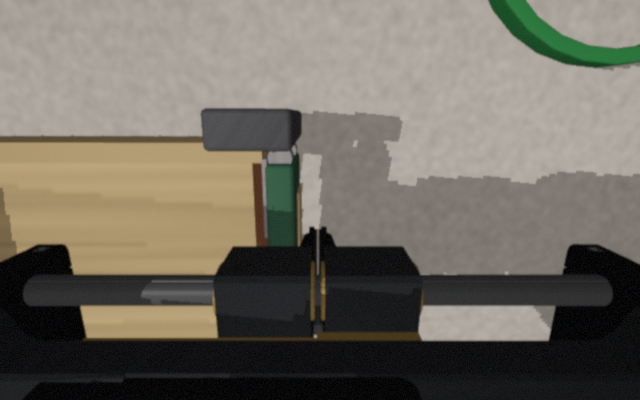

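Request:
servo_tool(
  steps="0 -2 0 0 0 0 0; 0 -2 0 0 0 0 0; 0 -2 0 0 0 0 0; 0 -2 0 0 0 0 0; 0 0 0 0 0 0 0; 0 0 0 0 0 0 0; 0 0 0 0 0 0 0; 0 0 0 0 0 0 0",
)

```text
t: 54.15
eef_pos: [602.8, 168.3, 10.7]
tcp_rot: [1.664, 1.555, -1.34]
ft_force: [0.9, -1.4, -0.1]
opening: 0.002
```

Run:
```python
from h import *
push([.1,0])
p,d=read_camera('wrist');cv2.imwrite('pics/an_w.png',p)
p,d=read_camera('scene');crop(p,300,200,400,290,7,'an_s')
```

```text
pos [602.8 168.3  10.7] jaw -1.433 xax [ 0.004 -0.016 -1.   ] F [ 0.9 -1.4 -0.1] t 54.1
 rad 56.4
0.1 [604.1 163.3] row [ 0.   5.1 -0.6]
0 [601.4 168.4] row [ 0.  -5.4  1.9]
```

View pics/an_s.png

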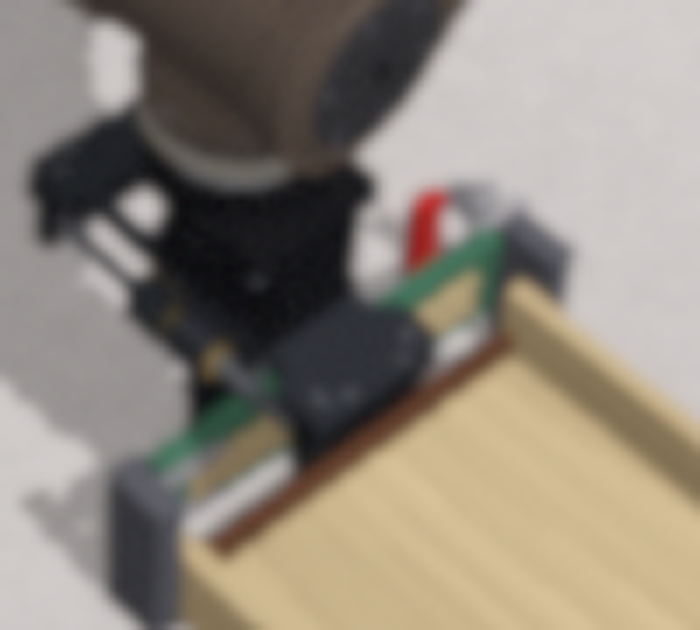

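Run:
```python
from h import *
a=cv2.imread('pics/a_scene.png'); p,d=read_camera('scene')
b=np.hstack([a[210:270,340:400],p[210:270,340:400]]); cv2.imwrite('pics/ao.png',cv2.resize(b,None,fx=6.6,fy=6.6,interpolation=cv2.INTER_CUBIC))
```

```text
(no output)
```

View pics/ao.png

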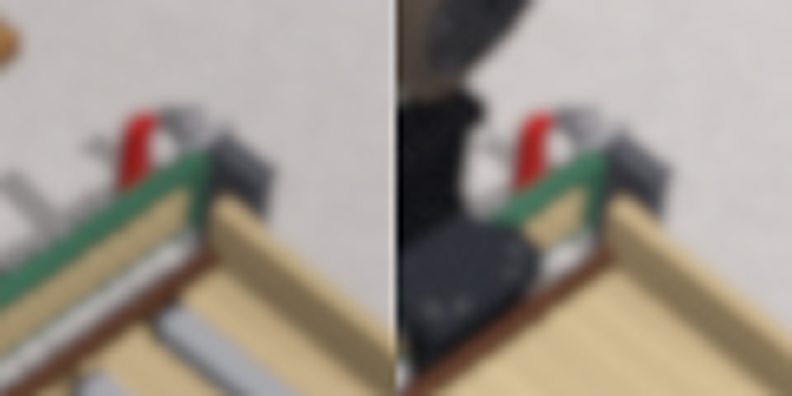

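Request:
servo_tool(
  steps="0 8 0 0 0 0 0; 0 12 0 0 0 0 0; -20 5 0 0 0 0 0; -45 0 0 0 0 0 0; -45 0 0 0 0 0 0; -45 0 10 0 0 0 0; -45 10 40 0 0 0 0; 0 10 45 0 0 0 0",
)

```text
t: 55.1
eef_pos: [523.0, 111.0, 207.4]
tcp_rot: [1.492, 1.555, -1.513]
ft_force: [0.4, -0.5, -0.7]
opening: 0.008
```

Request:
servo_tool(
  steps="0 0 45 0 0.01 0 0; 0 0 30 0 0 0 0; 0 0 0 0 0 0 0; 0 0 0 0 0 0 0; 0 0 0 0 0 0 0; 0 0 0 0 0 0 0; 0 0 0 0 0 0 0; 0 0 0 0 0 0 0",
)

```text
t: 55.9
eef_pos: [445.4, 96.6, 208.9]
tcp_rot: [2.272, 1.551, -0.737]
ft_force: [-0.7, -0.4, -0.4]
opening: 0.005
```

Run:
```python
from h import *
plan([450,60,200],-1.43)
p,d=read_camera('wrist');cv2.imwrite('pics/ap_w.png',p)
p,d=read_camera('top');cv2.imwrite('pics/ap_t.png',p);crop(p,330,130,450,260,4.5,'ap_tc')
p,d=read_camera('scene');cv2.imwrite('pics/ap_s.png',p)
```

```text
pos [445.4  96.6 208.9] jaw -1.438 xaxis [ 0.015 -0.013 -1.   ] op 0.5 F [-0.7 -0.4 -0.4] t 55.9 j [ 0.08  0.21  1.92 -0.02  1.    1.53]
  -> shift(now axes) [ 9.5 36.7  0.4] shift(target axes) [ 8.9 36.8  0.6] rotvec [-0.008 -0.013 -0.015]
```

View pics/ap_w.png

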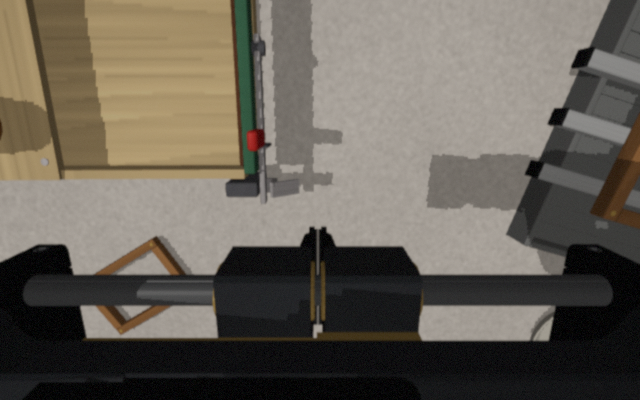

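View pics/ap_tc.png

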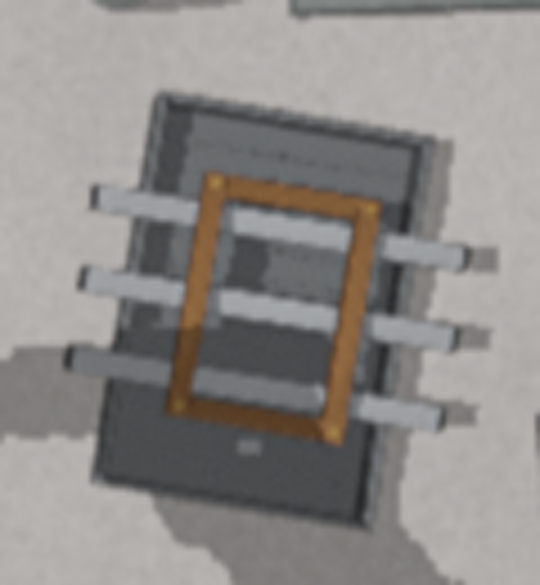

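View pics/ap_s.png

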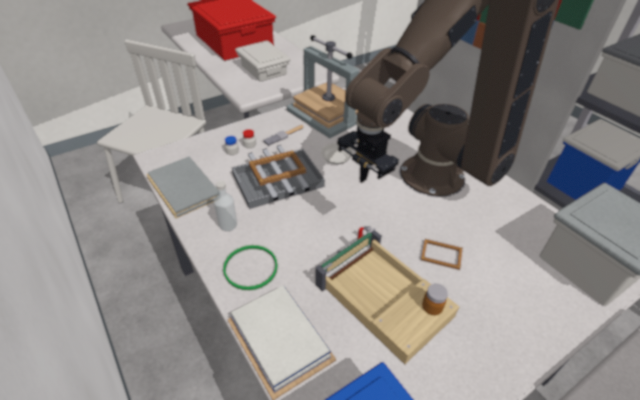

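Run:
```python
from h import *
c=get_calibration('top')
f=lambda l,z: ray(c,np.array(l)/4.5+(330,130),z)
D=f([(207,172),(382,205),(340,442),(167,410)],78); T=f([(157,92),(435,140),(367,528),(93,482)],40)
ey=np.array([.1465,.9892]);ex=np.array([.9892,-.1465]);c0=np.array([529,-291.])
for n,P in(("deckle",D),("tray",T)): print(n,P.mean(0).round(1),((P[:,:2]-c0)@ex).round(1),((P[:,:2]-c0)@ey).round(1))
for n,a,b in(("A",(92.5,197),(468,257)),("B",(80,277),(458,338)),("C",(66,358),(444,414))):
    P=f([a,b],58); print(n,((P[:,:2]-c0)@ex).round(1),((P[:,:2]-c0)@ey).round(1))
# latch
p,d=read_camera('wrist');X=cloud(get_calibration('wrist'),d);h=cv2.cvtColor(p,cv2.COLOR_BGR2HSV)
m=(h[...,1]>150)&((h[...,0]<6)|(h[...,0]>174))&(X[...,2]>70); q=X[m]; print("tab",m.sum(),np.percentile(q,[2,50,98],axis=0).round(1))
m=(h[...,0]>60)&(h[...,0]<90)&(h[...,1]>90)&(X[...,2]>78)&(X[...,2]<87); q=X[m]; b=np.polyfit(q[:,0],q[:,1],1); print("gate slope",np.arctan(b[0]))
crop(p,200,90,320,210,6,'aq')
```

```text
deckle [ 527.6 -292.2   78. ] [ 87.4  85.5 -89.7 -88.1] [ 62.8 -67.  -64.4  63.1]
tray [ 527.1 -290.9   40. ] [ 145.2  145.5 -148.7 -149.4] [ 104.8 -106.6 -102.6  103.7]
A [57.3 61. ] [ 140.5 -140.2]
B [-2.4  0.7] [ 139.8 -142.4]
C [-62.8 -56.2] [ 140.  -141.1]
tab 790 [[445.9  27.   90.5]
 [475.7 154.7 330.2]
 [494.2 177.5 370.1]]
gate slope 0.1307024808182299
```

View pics/aq.png

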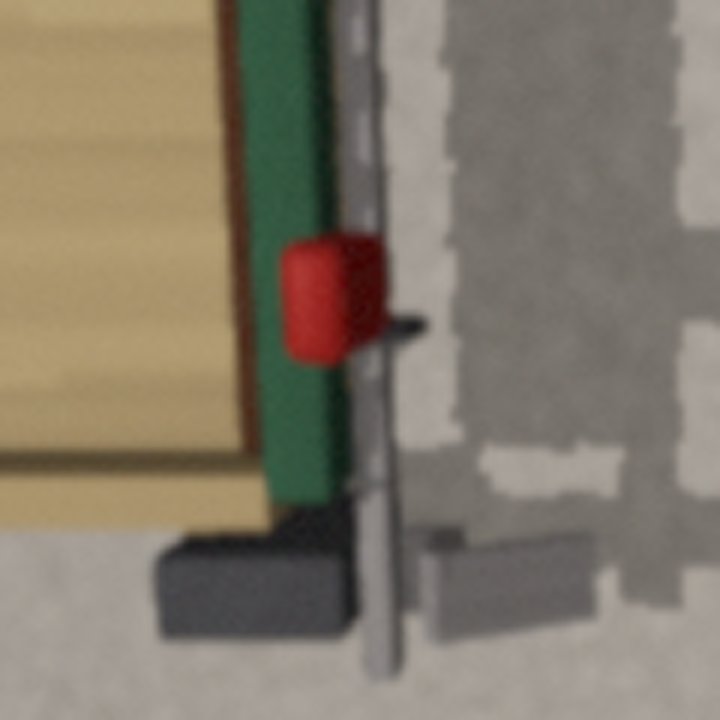

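```bash
python3 -c "
from cell import order
print(order.job_done())"
```

```text
the job is handed in; nothing more can be done
None
```

I finished the whole job in the order asked and handed it in at about 56 s of the 210 s allowed. The hand-in gives no verdict.

I lifted the latch and swung the gate to about 1.7 rad. I tipped all three bars over the sill and drew them out. Then I laid them across the tray, set the 180 x 130 mm deckle on top, and pushed the gate shut on its panel near the hinge.

**Last checks, from the top and wrist cameras:**
- **Bars:** They lie at about +59, -1 and -60 mm along the tray, so about 59 mm apart. Their ends are 140 to 142 mm from the tray's middle on both sides.
- **Deckle:** It lies on all three bars, with its centre within about 2 mm of the tray's middle.
- **Gate and latch:** The gate is parallel to the rack front (0.131 rad against about 0.135), and the latch bar is down behind the catch lip as at the start.
- **Other things:** I saw nothing else moved.

**What failed or disagreed:**
- **Missed first pinch:** The visible fingertips were about 35 mm above the reported TCP, so my first pinch closed above the latch tab. I confirmed this with two cameras, allowed for it from then on, and the second pinch held.
- **Deckle moved:** It had been knocked about 45 mm aside by the time I reached it, so I measured it again before picking it up.
- **Camera differences:** The wrist and top cameras differed by up to about 6 mm on the tray and rack.
- **Bar angles:** From the top camera the bars read 0.6 to 1.3 degrees off square; the robot-side bar, laid last, is the worst. The wrist camera showed the first bar, the only one I checked with it, within about 0.1 degree.

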